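# Dry-lay the edge build-up on a stone shelf and weight its corner joints

### The arm

A 6-joint arm with a two-finger parallel gripper is mounted at the origin on the work surface. World frame = base frame: x ahead of the robot, y to its left, z up, the work surface at z = 0. Lengths are in m, angles in degrees, forces in N, time in s.
With the tool pointing down it reaches from about 0.35 to 0.725 m from the base axis. Payload 4.3 kg.
Tool frame: the origin (TCP) lies at the very end of the fingers, on their centre line; the grasp point (between the pads) lies manip.grip_depth behind it (manip.grip_depth is the distance from the TCP to the grasp point, in m); z points along the fingers, y is the line along which they close (so a half turn about z gives the same grasp; the last joint's range is limited). The gripper opens to 85 mm and grips with 20 to 120 N. Pads are 22 mm wide; open, the fingers measure 114 mm over their backs; the gripper's body (76 mm by 85 mm) begins 54 mm behind the grasp point. The pads swing forward as they close: fully open they stand 13 mm farther back than shut.
Start: joints at [-69.689, 21.618, 4.641, 73.018, 0, 83.68], TCP at [0.258, -0.514, 0.205] pointing down, gripper open.
Joint ranges: [-156.06, 156.06], [-48.1, 94.91], [-58.44, 69.94], [-101.28, 121.22], [-78.64, 73.56], [-180, 180]. Speed limits (degrees/s): [147.25, 147.25, 180, 180, 180, 180].

### API

Orientations are given as a 3x3 rotation matrix whose columns are the frame's x, y, z axes.
In Python, from cell import manip, eyes, finish_job gives the robot as it stands. The module is installed in compiled form; this text tells all that it offers.
- The arm moves only by the tool drive_tool, never from a script. Its argument "moves" is a list that holds one entry, the list of rows, each a list of 5 numbers: the finger opening in mm, from 0 to 85.4, then the shift along the tool's x, y, z in units of 30 mm (1.0 is 30 mm), then the turn about the tool's z in units of 6 degrees (1.0 is 6 degrees). In form: [[[gripper, tx, ty, tz, yaw], ...]]. A call has 1 to 5 rows; each row shifts and turns the commanded pose from where the row before left it, along the tool's axes as they then stand; what a row does not reach is not made up. A row lasts 1/12 s, in which the tool goes at most 41.7 mm and 7.16 degrees, less where a joint would pass 70% of its speed; a pose out of reach is approached as far as the arm can. A call is refused whole if a number of a shift passes 1 or a number of a turn 1, either way. A call with a gripper value outside its range is refused whole. The fingers move at their own pace and stop on an object; "squeeze" is the grip in N (left out, the last holds). Time passes only in rows, so rows that do not move let the fingers close. It gives the time, the measured TCP pose, the force, the opening and the grip force at its end, in the units of the state.
- manip.get_obs(): the state, without advancing time (a new reading comes with each control period).
- eyes.capture(name): name is "side" or "top"; returns a dict with "pixels" (384x512x3 uint8, red, green, blue), "fx", "fy", "cx", "cy" (pixels), "world_to_cam" (4x4, takes a point from world to camera coordinates). Camera axes: x right, y down, z forward; pixel columns grow to the right and rows downward; lengths in m; the calibration is good to about 2 mm. A picture is of the moment at which its call begins. There is no depth.
- finish_job(): hands the job in; it is judged then, once.
The state is a dict: "t": time; "q": joint angles; "joint_velocities": joint speeds; "tau": joint torques, N m; "ee_pos": TCP position; "tool_rot": TCP orientation; "wrist_force": force on the tool from outside, world axes, zero at the start; "ft_torque": the same for the moment, N m; "gripper_width": opening from 0.0 (shut) to 1.0 (fully open); "grip_force": force on a finger pad.
Only numpy, scipy, OpenCV 4.12 (cv2) and the standard library are available. Lean on these libraries where they do the work, as an engineer would, in place of code of your own. Each camera call takes 0.05 s, during which the arm holds its last target. There are 200 camera calls.

### The job

Dry-lay the thickened edge on the stone shelf that lies face down on the bearers: the long slate strip goes on top along the shelf's long edge nearest the robot, flush with that edge and both ends, and the two short strips go behind it, one flush along each short end and butted up to the long strip, each at the end whose tape mark has its own colour. Then stand one steel weight (either one) on top of each of the two corner joints, centred over the joint so that it bears on both strips. Set the stones and weights down without dropping them, and leave the tape roll and the filler tin where they are.

Things in the scene. Friction and masses are not known exactly. Their poses are not given: they have to be found in the camera images.
- slab: The shelf: beige mottled stone slab, 170 (x) x 260 (y) x 20 mm, face down on two timber bearers that stick out 30 mm at front and back. Fixed, turned up to 0.25 rad. Origin on the bench under the slab's centre, z up; slab top 60 mm above it. Its -x side is the long front edge nearest the robot, +y its left end seen from the robot. x, y of places below are in this frame.
- mark_yellow: Flat patch of yellow tape on the slab's top, 25 x 32 mm, origin at its centre. It lies 66 mm from the slab's middle towards one short end (y = +66 or -66), just inside the place of a short strip: the yellow-taped strip belongs at that end. Which end varies.
- mark_blue: The same in blue, at the other end: the blue-taped short strip belongs there.
- front_strip: Long dark slate strip without tape, 40 (its x) x 260 (its y) x 20 mm high, 0.5 to 0.7 kg, lying flat on the bench. Origin at the centre of its underside. Either way round will do. Its centre belongs at slab x = -65, y = 0 mm, its y along the slab's y.
- return_yellow: Short dark slate strip with a band of yellow tape round its middle, 126 (its x) x 40 (its y) x 20 mm high, 0.27 kg, lying flat on the bench. Origin at the centre of its underside. Either way round will do. Its centre belongs at slab x = 22, y = 110 or -110 mm, its x along the slab's x: flush with the slab's back, 4 mm from the long strip.
- return_blue: The same with a band of blue tape.
- weight_red: Red-painted steel block, 60 (its x) x 40 (its y) x 40 mm high, 0.6 to 0.95 kg. Handle on top: 10 mm round bar along its x, 40 mm free between the uprights, bar axis 70 mm above the underside, 25 mm free below it. Origin at the centre of its underside. Lift it by the bar. Place: on the strips (80 mm above the bench) at slab x = -43, y = 110 or -110 mm, its x along the slab's x.
- weight_bare: The same weight in bare grey steel with a dark handle.
- tape_roll: Bystander: roll of yellow tape lying flat behind the shelf, 96 mm across, 25 mm high. Origin at the centre of its underside. Loose; leave it alone.
- filler_tin: Bystander: round tin with an orange label standing behind the shelf, 84 mm across, 95 mm high. Origin at the centre of its underside. Loose; leave it alone.
There are look-alikes about, which are no part of the job. What is shaped like the return_blue but pink or red is not meant.

How it is judged (in metres and radians):
At the end, for the whole second after the job is handed in: Strips flat on the slab: the long one within 9-10 mm of its place and 0.09 rad, short ones at the ends of their colour within 10 mm and 0.12 rad, gap to the long one under 10 mm. A weight upright on the strips within 15 mm of each joint. All let go and at rest (x of front_strip in the frame of slab between -0.074 and -0.056 m and y of front_strip in the frame of slab between -0.01 and 0.01 m and z of front_strip in the frame of slab between 0.055 and 0.065 m and angle between the y axis of front_strip and the y axis of slab, either way round below 0.09 rad and angle between the x axis of each of return_yellow, return_blue and the x axis of slab, either way round below 0.12 rad and x of return_yellow in the frame of front_strip between -0.093 and 0.093 m and x of return_blue in the frame of front_strip between -0.093 and 0.093 m and ((y of mark_yellow in the frame of slab above 0 m and (x of return_yellow in the frame of slab between 0.012 and 0.032 m and y of return_yellow in the frame of slab between 0.1 and 0.12 m and z of return_yellow in the frame of slab between 0.055 and 0.065 m and x of return_blue in the frame of slab between 0.012 and 0.032 m and y of return_blue in the frame of slab between -0.12 and -0.1 m and z of return_blue in the frame of slab between 0.055 and 0.065 m)) or (y of mark_yellow in the frame of slab below 0 m and (x of return_blue in the frame of slab between 0.012 and 0.032 m and y of return_blue in the frame of slab between 0.1 and 0.12 m and z of return_blue in the frame of slab between 0.055 and 0.065 m and x of return_yellow in the frame of slab between 0.012 and 0.032 m and y of return_yellow in the frame of slab between -0.12 and -0.1 m and z of return_yellow in the frame of slab between 0.055 and 0.065 m))) and ((x of weight_red in the frame of slab between -0.058 and -0.028 m and y of weight_red in the frame of slab between 0.095 and 0.125 m and z of weight_red in the frame of slab between 0.075 and 0.085 m and x of weight_bare in the frame of slab between -0.058 and -0.028 m and y of weight_bare in the frame of slab between -0.125 and -0.095 m and z of weight_bare in the frame of slab between 0.075 and 0.085 m) or (x of weight_bare in the frame of slab between -0.058 and -0.028 m and y of weight_bare in the frame of slab between 0.095 and 0.125 m and z of weight_bare in the frame of slab between 0.075 and 0.085 m and x of weight_red in the frame of slab between -0.058 and -0.028 m and y of weight_red in the frame of slab between -0.125 and -0.095 m and z of weight_red in the frame of slab between 0.075 and 0.085 m)) and angle between each of front_strip, return_yellow, return_blue, weight_red, weight_bare's own z axis and vertical below 0.06 rad and linear speed of each of front_strip, return_yellow, return_blue, weight_red, weight_bare below 0.01 m/s); the robot touches nothing.
It fails at once if the tape roll is shifted by more than 20 mm (distance of tape_roll from where it was at the start of the episode above 0.02 m).
It fails at once if the filler tin is shifted by more than 20 mm (distance of filler_tin from where it was at the start of the episode above 0.02 m).
It fails at once if a strip or a weight is dropped: it falls freely at over 0.6 m/s (a fall of about 18 mm) ((linear speed of front_strip above 0.6 m/s and contact force between the fingers and front_strip below 0.05 N) or (linear speed of return_yellow above 0.6 m/s and contact force between the fingers and return_yellow below 0.05 N) or (linear speed of return_blue above 0.6 m/s and contact force between the fingers and return_blue below 0.05 N) or (linear speed of weight_red above 0.6 m/s and contact force between the fingers and weight_red below 0.05 N) or (linear speed of weight_bare above 0.6 m/s and contact force between the fingers and weight_bare below 0.05 N)).
It also fails if it takes over 125 s, if anything falls off the work surface, if the arm or the gripper's body presses on something with over 40 N, if the wrist force passes 120 N, or if a joint passes its speed limit or range.

## Working session

There is one attempt and no reset: what is moved stays moved. The work goes in short steps, Python scripts to look and compute and a tool call to move; the robot and the scene stay as the last step left them, time stands still between calls to the robot, and variables do not carry over. Pictures are saved under pics/ and viewed, at most 14 in all, crops included, and the job is handed in when it is done.

Besides the shell and the picture viewer there is one more tool, called after ">>>" as a command line: name --argument value ..., lists and objects as JSON in quotes. drive_tool: Moves the arm, as the interface text tells. Its arguments: {"type":"object","properties":{"moves":{"type":"array","items":{"type":"array","items":{"type":"array","items":{"type":"number"}}}},"squeeze":{"type":"number"}},"required":["moves"]}

```bash
mkdir -p pics
cat > h.py <<'E'
import numpy as np, cv2
from cell import manip, eyes
def cap(n,f=None):
    c=eyes.capture(n)
    if f: cv2.imwrite('pics/'+f,c['pixels'][:,:,::-1])
    return c
def ray(c,u,v,z):
    T=np.array(c['world_to_cam']);R,t=T[:3,:3],T[:3,3]
    o=-R.T@t;d=R.T@np.array([(u-c['cx'])/c['fx'],(v-c['cy'])/c['fy'],1])
    return o+d*(z-o[2])/d[2]
def proj(c,p):
    q=np.array(c['world_to_cam'])@np.append(p,1)
    return c['fx']*q[0]/q[2]+c['cx'],c['fy']*q[1]/q[2]+c['cy']
E
python3 - <<'E'
from h import *
a=cap('top','t0.png');b=cap('side','s0.png')
for c in(a,b):print(c['fx'],c['cx'],c['cy'],np.round(c['world_to_cam'],3).tolist())
for n in('t0','s0'):
    i=cv2.imread(f'pics/{n}.png');cv2.imwrite(f'pics/{n}b.png',cv2.resize(i,(800,600),interpolation=2))
o=manip.get_obs();print(manip.grip_depth,o['t'],o['ee_pos'],o['tool_rot'],o['gripper_width'])
E
```

```text
391.96059606176584 258.2846119914791 191.1671447439557 [[-0.021, -1.0, 0.013, -0.011], [-0.997, 0.02, -0.076, 0.512], [0.075, -0.014, -0.997, 1.112], [0.0, 0.0, 0.0, 1.0]]
490.9421588731776 248.26170668090566 187.87508082336365 [[-0.966, -0.257, 0.02, 0.47], [-0.191, 0.661, -0.726, 0.135], [0.174, -0.705, -0.688, 1.421], [0.0, 0.0, 0.0, 1.0]]
0.0187 0.1 [ 0.25753319 -0.51339006  0.20405267] [[ 8.93923903e-01  4.48218326e-01 -6.23016961e-04]
 [ 4.48218705e-01 -8.93922251e-01  1.73251750e-03]
 [ 2.19617367e-04 -1.82798666e-03 -9.99998305e-01]] 0.9998372910541138
```

View pics/t0b.png

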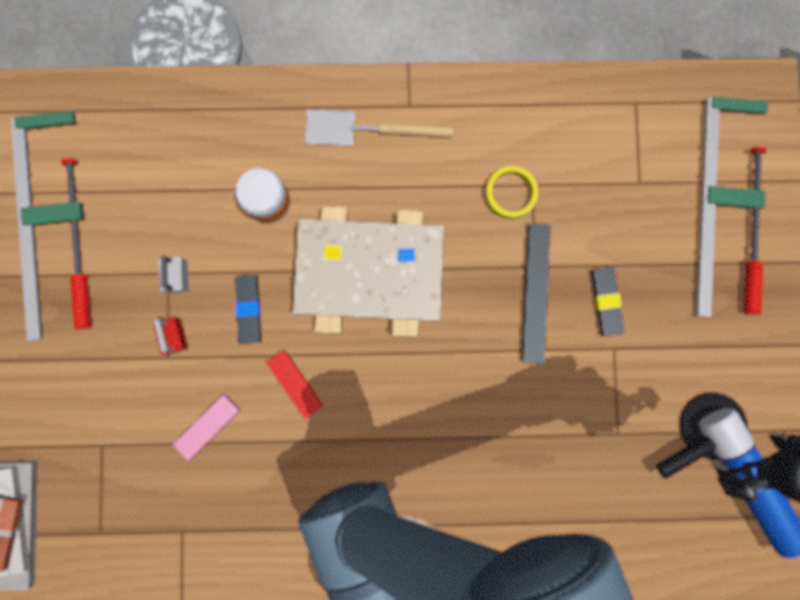

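View pics/s0b.png

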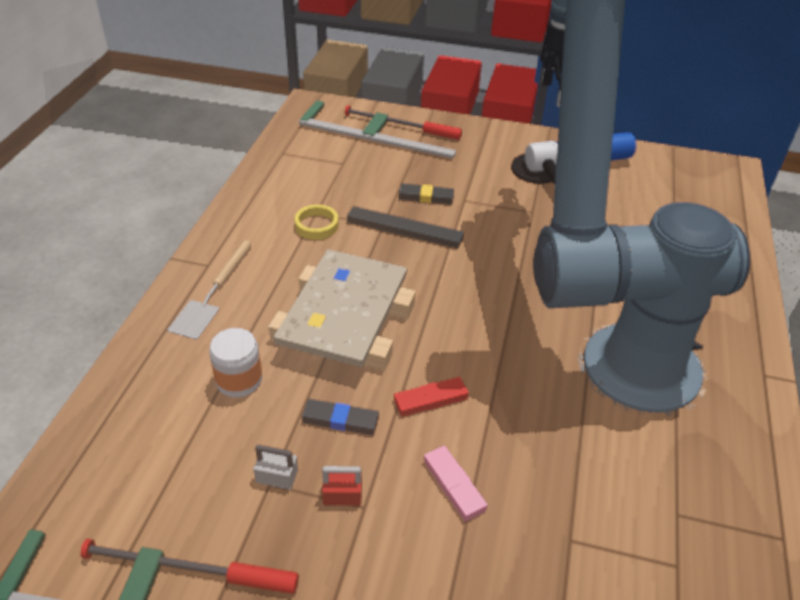

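Top view (800x600 scale): the slab is at (368,270), with the yellow mark at (333,253), i.e. the +y end, and the blue mark at (406,255). The long strip is at (536,293). Short dark strips: yellow-taped (608,300), blue-taped (247,308). The bare weight is at (173,273) and the red one at (170,335).

Candidates for return_blue are dark with blue band (247,308), red (294,384) and pink (206,428). Only the first is slate with blue tape. I'll measure and confirm in a crop.

```bash
cat >> h.py <<'E'
def rect(c,mask,box,z):
    m=np.zeros_like(mask);x0,y0,x1,y1=box;m[y0:y1,x0:x1]=mask[y0:y1,x0:x1]
    m=cv2.morphologyEx(m,cv2.MORPH_CLOSE,np.ones((5,5),np.uint8))
    k=max(cv2.findContours(m,0,1)[0],key=cv2.contourArea)
    P=np.array([ray(c,*p[0],z)[:2] for p in k],np.float32)*1000
    (x,y),(w,h),a=cv2.minAreaRect(P)
    if w<h:a+=90;w,h=h,w
    a=(a+90)%180-90   # direction of the long side, deg in world
    return np.round([x,y,w,h,a],1)
def masks(c):
    h=cv2.cvtColor(c['pixels'],cv2.COLOR_RGB2HSV).astype(int);H,S,V=h[...,0],h[...,1],h[...,2]
    u=lambda m:(m*255).astype(np.uint8)
    return dict(dark=u((V<115)&(S<90)|(S>150)&(H>100)&(H<125)|(S>150)&(H>24)&(H<34)&(V>150)),blue=u((S>150)&(H>100)&(H<125)),yellow=u((S>150)&(H>24)&(H<34)&(V>150)),
      slab=u((S<80)&(V>120)),red=u((S>170)&((H<6)|(H>174))),grey=u((S<60)))
E
python3 - <<'E'
from h import *
c=cap('top');M=masks(c)
b=lambda x0,y0,x1,y1:[int(v*.64) for v in(x0,y0,x1,y1)]
print('front',rect(c,M['dark'],b(515,215,558,370),.01))
print('ry',rect(c,M['dark'],b(585,255,630,345),.01))
print('rb',rect(c,M['dark'],b(228,265,268,350),.01))
print('slab',rect(c,M['slab']|M['blue']|M['yellow'],b(285,212,450,327),.05))
print('my',rect(c,M['yellow'],b(315,235,350,270),.06),'mb',rect(c,M['blue'],b(390,240,425,270),.06))
print('tapes',rect(c,M['yellow'],b(585,255,630,345),.015),rect(c,M['blue'],b(228,265,268,350),.015))
t=c['pixels'][150:260,70:420,::-1]
A=cv2.resize(c['pixels'][135:245,85:205,::-1],None,fx=4.2,fy=4.2,interpolation=2)
c=cap('side');B=cv2.resize(c['pixels'][270:335,150:245,::-1],None,fx=4.5,fy=4.5,interpolation=2)
h=max(A.shape[0],B.shape[0])
A=A[:, :];out=np.zeros((h,800,3),np.uint8);A=A[:,:504];out[:A.shape[0],:A.shape[1]]=A;B=cv2.resize(B,(296,202));out[:202,504:]=B
cv2.imwrite('pics/crop1.png',out)
E
```

```text
front [ 521.1 -264.7  254.9   38.6   -5.9]
ry [ 504.1 -403.2  121.    47.     6.9]
rb [501.2 268.3 124.7  40.1   3. ]
slab [567.6  42.8 270.  207.3  88.8]
my [596.2 105.6  25.2  16.9  88.9] mb [588.1 -27.1  22.4  16.9  88.9]
tapes [ 500.8 -402.8   44.9   22.6  -83. ] [499.9 267.1  37.7  26.   88.9]
```

View pics/crop1.png

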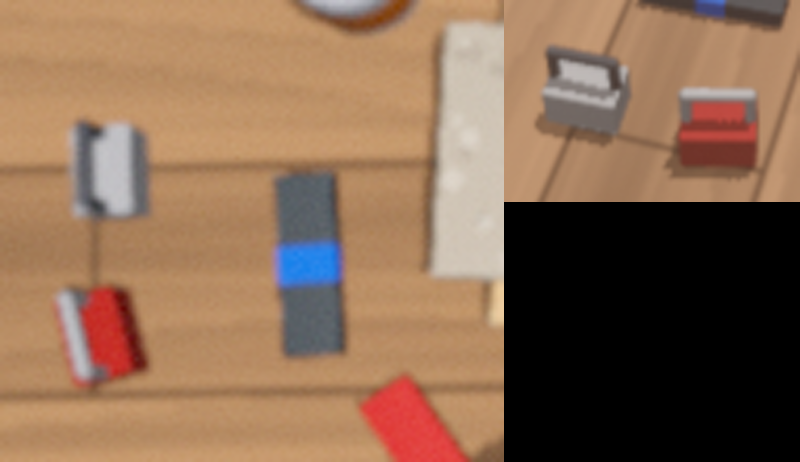

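The crop confirms the dark strip with the blue band at 800-scale (247,308), and two handled weights: bare (173,273) and red (170,335). I still need to refine the yaws and the slab (bearers removed) before moving.

```bash
cat > m.py <<'E'
from h import *
def blob(c,m,box,z,op=0):
    x0,y0,x1,y1=[int(v*.64) for v in box]
    m=cv2.resize(m[y0:y1,x0:x1].astype(np.float32),None,fx=4,fy=4,interpolation=cv2.INTER_CUBIC)
    m=(m>127).astype(np.uint8)
    m=cv2.morphologyEx(m,cv2.MORPH_CLOSE,np.ones((25,25)),borderType=cv2.BORDER_CONSTANT,borderValue=0)
    m=cv2.morphologyEx(m,cv2.MORPH_OPEN,np.ones((op or 9,op or 9)))
    k=max(cv2.findContours(m,0,1)[0],key=cv2.contourArea)
    P=np.array([ray(c,x0+(p[0][0]+.5)/4-.5,y0+(p[0][1]+.5)/4-.5,z)[:2] for p in k],np.float32)*1000
    (x,y),(w,h),a=cv2.minAreaRect(P)
    if w<h:a+=90;w,h=h,w
    F=np.zeros_like(m);cv2.drawContours(F,[k],-1,1,-1);v,u=np.nonzero(F)
    Q=np.array([ray(c,x0+(s+.5)/4-.5,y0+(t+.5)/4-.5,z)[:2] for s,t in list(zip(u,v))[::7]])*1000
    g=Q.mean(0);_,V=np.linalg.eigh(np.cov((Q-g).T));d=V[:,1]
    return 'rect',np.round([x,y,w,h,(a+90)%180-90],1),'pca',np.round([*g,(np.degrees(np.arctan2(d[1],d[0]))+90)%180-90],1)
E
python3 - <<'E'
from m import *
c=cap('top');h=cv2.cvtColor(c['pixels'],cv2.COLOR_RGB2HSV).astype(int);H,S,V=h[...,0],h[...,1],h[...,2]
u=lambda m:(m*255).astype(np.uint8)
dk=u((V<125)&((H>85)&(H<130)|(S<60))|(S>130)&(H>95)&(H<125)|(S>150)&(H>24)&(H<36)&(V>140))
print('cam',-np.array(c['world_to_cam'])[:3,:3].T@np.array(c['world_to_cam'])[:3,3])
print('front',blob(c,dk,(512,212,560,372),.01));print('ry',blob(c,dk,(585,255,630,345),.01));print('rb',blob(c,dk,(228,265,268,352),.01))
sl=u(((S<85)&(V>110))|(S>130)&(H>95)&(H<125)|(S>150)&(H>24)&(H<36)&(V>140))
print('slab',blob(c,sl,(280,205,458,335),.05,100))
g=u((S<70))
print('bare body+handle',blob(c,g,(155,248,195,298),.03))
print('red handle',blob(c,u((S<70)&(V>100)),(148,312,190,358),.07))
print('red body',blob(c,u((S>150)&((H<8)|(H>172))),(148,312,190,358),.035))
x=c['pixels'][155:232,92:125]
print('bare V row', [V[r,98:126].tolist() for r in (168,174,180)])
E
```

```text
cam [ 0.42672641 -0.00486545  1.14817238]
front ('rect', array([ 569.2, -271.9,  163.9,   42.8,   -5.1]), 'pca', array([ 569.5, -271.5,   -5.1]))
ry ('rect', array([ 503. , -403.2,  125.5,   47.5,    6.6]), 'pca', array([ 503.2, -402. ,    4.7]))
rb ('rect', array([500.8, 269. , 127.5,  42.8,   2.4]), 'pca', array([500.7, 267.8,   3.9]))
slab ('rect', array([563.7,  41.3, 269.3, 182.7,  86.5]), 'pca', array([563.7,  41. ,  85.6]))
bare body+handle ('rect', array([5.661e+02, 4.000e+02, 6.630e+01, 5.050e+01, 3.000e-01]), 'pca', array([565.5, 400.4,   7.1]))
red handle ('rect', array([454. , 405.8,  60.7,  17.9,  10.9]), 'pca', array([455.5, 406.5,  11.2]))
red body ('rect', array([456.1, 395.9,  61.8,  35.8,   0.5]), 'pca', array([456.6, 395.2,  14.3]))
bare V row [[198, 199, 202, 194, 176, 137, 106, 92, 102, 130, 154, 173, 188, 193, 195, 195, 192, 173, 133, 104, 108, 137, 173, 193, 201, 199, 199, 199], [167, 168, 166, 165, 156, 125, 110, 98, 122, 155, 186, 198, 198, 197, 197, 196, 193, 178, 136, 104, 106, 116, 132, 157, 164, 162, 161, 162], [183, 184, 183, 177, 162, 138, 115, 103, 111, 149, 182, 192, 195, 197, 197, 197, 196, 181, 147, 113, 103, 114, 147, 175, 185, 186, 185, 186]]
```

>>> drive_tool --moves '[[[85, 0, 0, 0.4, 1], [85, 0, 0, 0.4, 1], [85, 0, 0, 0.4, 1], [85, 0, 0, 0.4, 1], [85, 0, 0, 0.4, 1]]]' --squeeze 60

```text
t: 0.67
ee_pos: [0.2577, -0.5139, 0.1442]
tool_rot: [[0.998, -0.064, -0.0], [-0.064, -0.998, 0.0], [-0.0, -0.0, -1.0]]
wrist_force: [0.3, -0.4, -0.4]
gripper_width: 0.994
grip_force: 0.0
```

>>> drive_tool --moves '[[[85, 0, 0, 0.4, 0.3], [85, 0.8, -0.9, 0, 0], [85, 0.8, -0.9, 0, 0], [85, 0.8, -0.9, 0, 0], [85, 0.8, -0.9, 0, 0]]]'

```text
t: 1.08
ee_pos: [0.3638, -0.414, 0.1327]
tool_rot: [[0.996, -0.091, -0.0], [-0.091, -0.996, 0.0], [-0.0, -0.0, -1.0]]
wrist_force: [0.4, -0.2, 0.5]
gripper_width: 0.995
grip_force: 0.0
```

>>> drive_tool --moves '[[[85, 0.8, -0.9, 0, 0], [85, 0.8, -0.9, 0, 0], [85, 0.8, -0.9, 0, 0], [85, 0.8, -0.9, 0, 0], [85, 0.8, -0.9, 0, 0]]]'

```text
t: 1.5
ee_pos: [0.4958, -0.29, 0.1329]
tool_rot: [[0.996, -0.09, 0.0], [-0.09, -0.996, -0.0], [0.0, 0.0, -1.0]]
wrist_force: [0.1, 0.4, -0.6]
gripper_width: 0.993
grip_force: 0.0
```

>>> drive_tool --moves '[[[85, 0.8, -0.9, 0, 0], [85, 0, 0, 0, 0], [85, 0, 0, 0, 0]]]'

```text
t: 1.75
ee_pos: [0.5222, -0.2653, 0.1326]
tool_rot: [[0.996, -0.086, -0.0], [-0.086, -0.996, -0.0], [-0.0, 0.0, -1.0]]
wrist_force: [-1.4, -0.2, 0.6]
gripper_width: 0.994
grip_force: 0.0
```

>>> drive_tool --moves '[[[85, 0, 0, 1, 0], [85, 0, 0, 1, 0], [85, 0, 0, 1, 0], [85, 0, 0, 0.8, 0], [85, 0, 0, 0.3, 0]]]'

```text
t: 2.17
ee_pos: [0.5173, -0.2661, 0.0061]
tool_rot: [[0.996, -0.092, -0.006], [-0.092, -0.996, 0.003], [-0.006, -0.003, -1.0]]
wrist_force: [0.1, 0.5, 0.1]
gripper_width: 1.0
grip_force: 0.0
```

>>> drive_tool --moves '[[[85, 0, 0, 0.2, 0], [30, 0, 0, 0, 0], [30, 0, 0, 0, 0], [30, 0, 0, 0, 0], [30, 0, 0, 0, 0]]]'

```text
t: 2.58
ee_pos: [0.5224, -0.2677, 0.0056]
tool_rot: [[0.996, -0.09, 0.003], [-0.09, -0.996, -0.002], [0.003, 0.002, -1.0]]
wrist_force: [0.1, 0.4, 1.1]
gripper_width: 0.453
grip_force: 0.0
```

>>> drive_tool --moves '[[[30, 0, 0, 0, 0], [30, 0, 0, 0, 0], [30, 0, 0, 0, 0], [30, 0, 0, 0, 0], [30, 0, 0, 0, 0]]]'

```text
t: 3.0
ee_pos: [0.5211, -0.2667, 0.004]
tool_rot: [[0.996, -0.09, 0.0], [-0.09, -0.996, -0.0], [0.0, 0.0, -1.0]]
wrist_force: [-0.5, -0.3, -0.2]
gripper_width: 0.349
grip_force: 0.0
```

Run:
```python
from h import *
c=cap('top','t1.png')
i=cv2.imread('pics/t1.png')
A=cv2.resize(i[130:215,180:290],(770,595),interpolation=2)  # 7x
cv2.imwrite('pics/t1slab.png',A)
B=cv2.resize(i[130:240,320:420],(660,600)[:2],interpolation=2);cv2.imwrite('pics/t1front.png',cv2.resize(i[130:240,300:420],(654,600)))
```

```text
(no output)
```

View pics/t1slab.png

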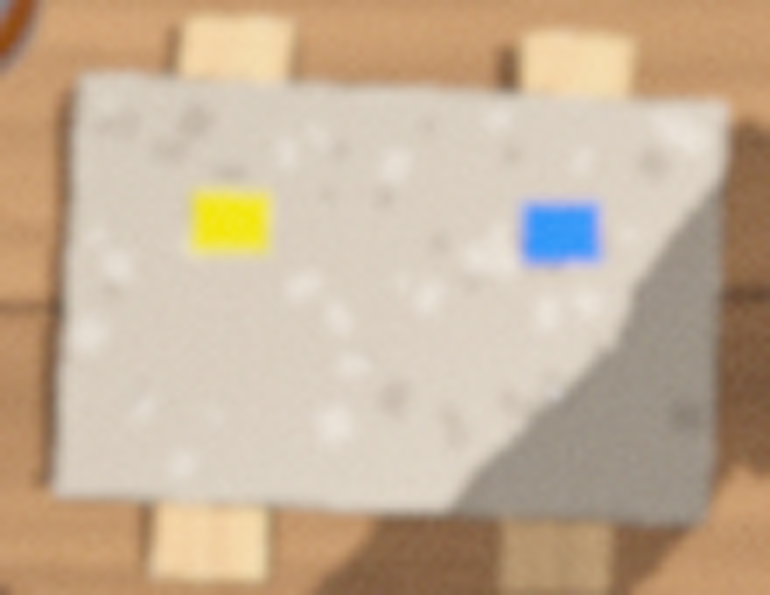

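View pics/t1front.png

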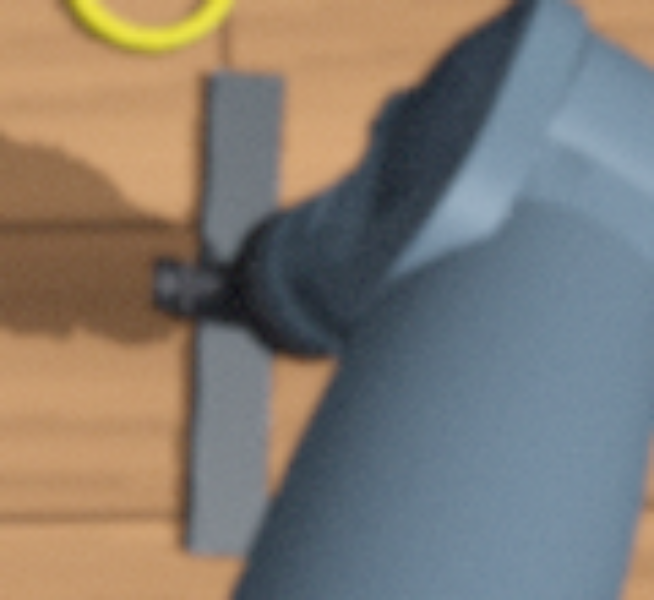

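The slab corners in crop 1 (7x, offset 180,130) are (80,72), (728,98), (710,522) and (55,492). Crop 2 shows the front strip's ends at (245,75) and (228,553), with the gripper astride it. The reported opening of 30 mm with no force is odd, so I'll close further.

>>> drive_tool --moves '[[[0, 0, 0, 0, 0], [0, 0, 0, 0, 0], [0, 0, 0, 0, 0], [0, 0, 0, 0, 0], [0, 0, 0, 0, 0]]]'

```text
t: 3.47
ee_pos: [0.5211, -0.2668, 0.0039]
tool_rot: [[0.996, -0.09, 0.0], [-0.09, -0.996, -0.0], [0.0, 0.0, -1.0]]
wrist_force: [-0.3, -0.3, -0.2]
gripper_width: -0.0
grip_force: 0.0
```

Run:
```python
from h import *
c=cap('top')
P=[ray(c,180+(x+.5)/7-.5,130+(y+.5)/7-.5,.06)[:2]*1000 for x,y in((80,72),(728,98),(710,522),(55,492))]
P=np.array(P);print(P.round(1),P.mean(0).round(1))
ex=lambda a,b:(np.degrees(np.arctan2(*(P[a]-P[b])[::-1])),np.linalg.norm(P[a]-P[b]))
print('left side(x dir)',ex(0,3),'right',ex(1,2),'back(y dir)',ex(0,1),'front',ex(3,2))
for x,y in((245,75),(228,553)):print(ray(c,300+(x+.5)/5.45-.5,130+(y+.5)/5.45-.5,.02)*1000)
o=manip.get_obs();print(o['gripper_width'],o['grip_force'],o['wrist_force'])
cap('side','s1.png');i=cv2.imread('pics/s1.png');cv2.imwrite('pics/s1c.png',cv2.resize(i[100:180,200:310],(770,560),interpolation=2))
```

```text
[[657.2 165.1]
 [641.9 -94.6]
 [471.7 -83. ]
 [488.9 176.3]] [564.9  40.9]
left side(x dir) (np.float64(-3.81087388933508), np.float64(168.74983765553802)) right (np.float64(-3.880303458350453), np.float64(170.62757589229855)) back(y dir) (np.float64(86.62642172086895), np.float64(260.14459713770225)) front (np.float64(86.21290051577014), np.float64(259.93028057421816))
[ 647.21131429 -276.2277918    20.        ]
[ 392.48169633 -257.65038382   20.        ]
-0.0007238367014996707 0.0 [-0.57914749  1.14296146  0.2405585 ]
```

View pics/s1c.png

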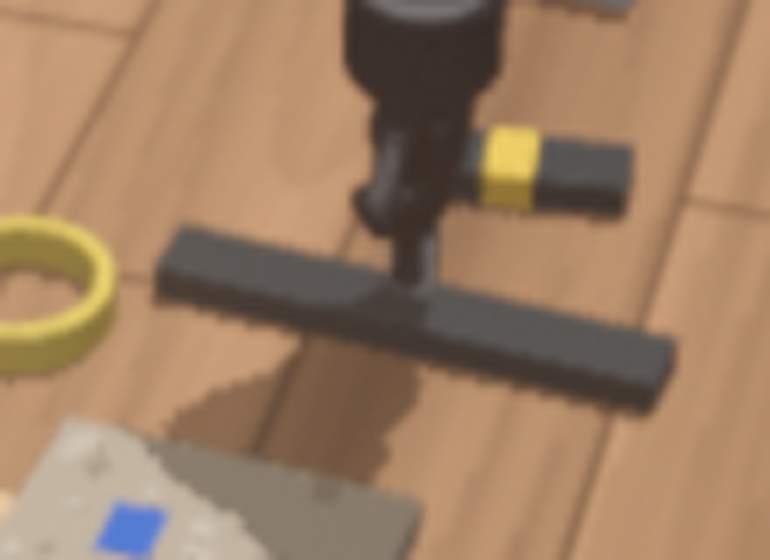

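Run:
```python
from h import *
c=cap('side')
f=lambda p:[round((a-b)*7) for a,b in zip(proj(c,p),(200,100))]
for p in((.521,-.267,.004),(.521,-.267,.02),(.647,-.276,.02),(.392,-.258,.02),(.521,-.267,.15)):print(p,f(p))
a=[ray(c,200+(x+.5)/7-.5,100+(y+.5)/7-.5,z)*1000 for x,y,z in((170,248,.02),(662,360,.02))];print(a)
d=cap('top')
print([proj(d,p) for p in((.521,-.267,.004),)])
cv2.imwrite('pics/t2.png',cv2.resize(d['pixels'][140:230,310:400,::-1],(600,600),interpolation=2))
```

```text
(0.521, -0.267, 0.004) [409, 323]
(0.521, -0.267, 0.02) [410, 298]
(0.647, -0.276, 0.02) [169, 243]
(0.392, -0.258, 0.02) [665, 356]
(0.521, -0.267, 0.15) [420, 77]
[array([ 647.66283309, -274.05156007,   20.        ]), array([ 394.57521412, -256.20208597,   20.        ])]
[(np.float64(341.76179986329237), np.float64(186.9111700312117))]
```

Both views agree on the strip, centre (521,-266). The shut fingertips sit visibly just on the strip's top (z≈22 mm) while the reported TCP is at 4 mm with no force, so the real tips end roughly 18 mm short of the TCP. I'll open, go lower carefully while watching the force, and close again.

>>> drive_tool --moves '[[[85, 0, 0, 0, 0], [85, 0, 0, 0, 0], [85, 0, 0, 0, 0], [85, 0, 0, 0, 0], [85, 0, 0, 0, 0]]]'

```text
t: 4.08
ee_pos: [0.5211, -0.2668, 0.0039]
tool_rot: [[0.996, -0.09, 0.0], [-0.09, -0.996, -0.0], [0.0, 0.0, -1.0]]
wrist_force: [-0.4, -0.4, 0.0]
gripper_width: 0.706
grip_force: 0.0
```

>>> drive_tool --moves '[[[85, 0, 0, 0, 0], [85, 0, 0, 0.15, 0], [85, 0, 0, 0.15, 0], [85, 0, 0, 0, 0], [85, 0, 0, 0, 0]]]'

```text
t: 4.5
ee_pos: [0.5205, -0.2664, -0.0058]
tool_rot: [[0.996, -0.09, -0.001], [-0.09, -0.996, 0.001], [-0.001, -0.001, -1.0]]
wrist_force: [0.5, -0.0, -0.2]
gripper_width: 0.998
grip_force: 0.0
```

>>> drive_tool --moves '[[[30, 0, 0, 0, 0], [30, 0, 0, 0, 0], [30, 0, 0, 0, 0], [30, 0, 0, 0, 0], [30, 0, 0, 0, 0]]]'

```text
t: 4.92
ee_pos: [0.5212, -0.2668, -0.005]
tool_rot: [[0.996, -0.09, 0.0], [-0.09, -0.996, -0.0], [0.0, 0.0, -1.0]]
wrist_force: [1.0, 0.1, 0.5]
gripper_width: 0.352
grip_force: 0.0
```

>>> drive_tool --moves '[[[30, 0, 0, 0, 0], [30, 0, 0, 0, 0], [30, 0, 0, 0, 0]]]'

```text
t: 5.17
ee_pos: [0.5211, -0.2668, -0.0051]
tool_rot: [[0.996, -0.09, 0.0], [-0.09, -0.996, -0.0], [0.0, 0.0, -1.0]]
wrist_force: [-0.2, 0.3, -0.7]
gripper_width: 0.351
grip_force: 0.0
```

>>> drive_tool --moves '[[[85, 0, 0, 0, 0], [85, 0, 0, 0, 0], [85, 0, 0, 0, 0], [85, 0, 0, 0, 0], [85, 0, 0, 0, 0]]]'

```text
t: 5.58
ee_pos: [0.5211, -0.2668, -0.0051]
tool_rot: [[0.996, -0.09, 0.0], [-0.09, -0.996, -0.0], [0.0, 0.0, -1.0]]
wrist_force: [0.0, 0.5, 0.2]
gripper_width: 0.992
grip_force: 0.0
```

>>> drive_tool --moves '[[[85, 0, 0, 0.15, 0], [85, 0, 0, 0.15, 0], [85, 0, 0, 0, 0], [85, 0, 0, 0, 0]]]'

```text
t: 5.92
ee_pos: [0.5205, -0.2664, -0.0148]
tool_rot: [[0.996, -0.09, -0.001], [-0.09, -0.996, 0.001], [-0.001, -0.001, -1.0]]
wrist_force: [0.9, -0.4, 0.2]
gripper_width: 0.997
grip_force: 0.0
```

>>> drive_tool --moves '[[[30, 0, 0, 0, 0], [30, 0, 0, 0, 0], [30, 0, 0, 0, 0], [30, 0, 0, 0, 0], [30, 0, 0, 0, 0]]]'

```text
t: 6.33
ee_pos: [0.5214, -0.2672, -0.0134]
tool_rot: [[0.996, -0.09, 0.001], [-0.09, -0.996, -0.001], [0.001, 0.001, -1.0]]
wrist_force: [-1.1, -0.5, 3.4]
gripper_width: 0.444
grip_force: 60.6
```

>>> drive_tool --moves '[[[30, 0, 0, 0, 0], [30, 0, 0, 0, 0], [30, 0, 0, 0, 0]]]'

```text
t: 6.58
ee_pos: [0.5214, -0.2672, -0.0135]
tool_rot: [[0.996, -0.09, 0.001], [-0.09, -0.996, -0.001], [0.001, 0.001, -1.0]]
wrist_force: [-1.4, -1.1, 5.2]
gripper_width: 0.447
grip_force: 60.8
```

>>> drive_tool --moves '[[[60, 0, 0, 0, 0], [60, 0, 0, 0, 0], [60, 0, 0, 0, 0], [60, 0, 0, 0.1, 0], [60, 0, 0, 0.1, 0]]]'

```text
t: 7.0
ee_pos: [0.5212, -0.2667, -0.0204]
tool_rot: [[0.996, -0.09, 0.0], [-0.09, -0.996, -0.0], [0.0, 0.0, -1.0]]
wrist_force: [-0.3, -0.4, -0.3]
gripper_width: 0.696
grip_force: 0.0
```

>>> drive_tool --moves '[[[60, 0, 0, 0, 0], [30, 0, 0, 0, 0], [30, 0, 0, 0, 0], [30, 0, 0, 0, 0], [30, 0, 0, 0, 0]]]' --squeeze 80

```text
t: 7.42
ee_pos: [0.521, -0.2668, -0.0198]
tool_rot: [[0.996, -0.09, -0.0], [-0.09, -0.996, -0.0], [-0.0, 0.0, -1.0]]
wrist_force: [-1.4, -0.3, 2.4]
gripper_width: 0.447
grip_force: 81.7
```

>>> drive_tool --moves '[[[30, 0, 0, 0, 0], [30, 0, 0, 0, 0], [30, 0, 0, 0, 0]]]'

```text
t: 7.67
ee_pos: [0.521, -0.2668, -0.0199]
tool_rot: [[0.996, -0.09, -0.0], [-0.09, -0.996, -0.0], [-0.0, 0.0, -1.0]]
wrist_force: [-1.9, -0.1, 4.7]
gripper_width: 0.441
grip_force: 81.8
```

>>> drive_tool --moves '[[[30, 0, 0, -0.3, 0], [30, 0, 0, -0.7, 0], [30, 0, 0, -1, 0], [30, 0, 0, -1, 0], [30, 0, 0, -1, 0]]]'

```text
t: 8.08
ee_pos: [0.5201, -0.2658, 0.1001]
tool_rot: [[0.996, -0.09, -0.002], [-0.09, -0.996, 0.002], [-0.002, -0.002, -1.0]]
wrist_force: [-0.3, -0.9, -5.8]
gripper_width: 0.443
grip_force: 81.4
```

>>> drive_tool --moves '[[[30, 0, 0, -0.7, -0.3], [30, 0, 0, -0.3, -0.8], [30, 0, 0, 0, -1], [30, 0, 0, 0, -1], [30, 0, 0, 0, -1]]]'

```text
t: 8.5
ee_pos: [0.5206, -0.2662, 0.1295]
tool_rot: [[0.941, 0.338, -0.001], [0.338, -0.941, 0.001], [-0.001, -0.001, -1.0]]
wrist_force: [-0.0, 0.8, -5.8]
gripper_width: 0.442
grip_force: 81.4
```

Run:
```python
from h import *
cap('side','s2.png');i=cv2.imread('pics/s2.png');cv2.imwrite('pics/s2c.png',cv2.resize(i[40:220,160:400],(800,600),interpolation=2))
o=manip.get_obs();print(o['ee_pos'],o['grip_force'],o['gripper_width'],o['wrist_force'])
```

```text
[ 0.5205053  -0.26612493  0.12929486] 81.44937515258789 0.43793416709041194 [-0.15150003  0.25369755 -4.76089685]
```

View pics/s2c.png

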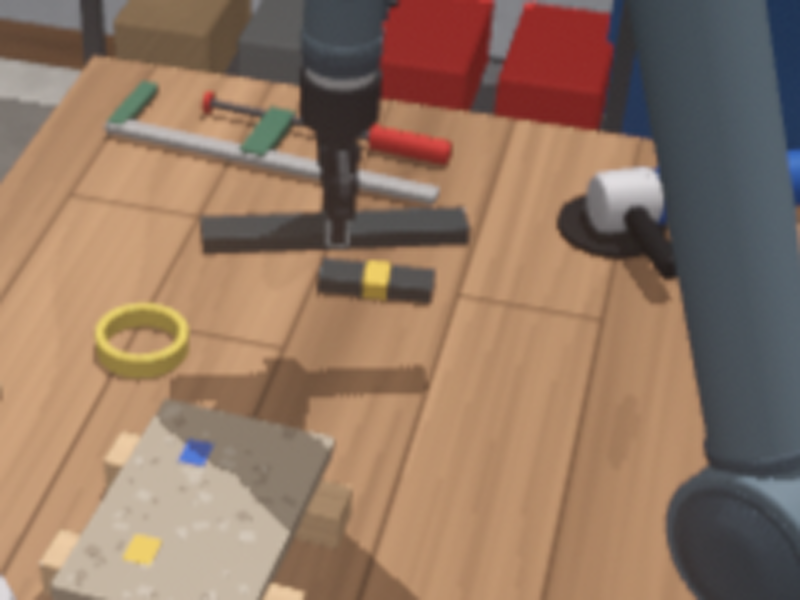

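The picture shows the strip held level near its middle, with the pads around (338,230). Next I turn and carry it over.

>>> drive_tool --moves '[[[30, 0, 0, 0, -1], [30, 0, 0, 0, -1], [30, 0, 0, 0, -1], [30, 0, 0, 0, -1], [30, 0, 0, 0, -1]]]'

```text
t: 8.97
ee_pos: [0.5205, -0.2662, 0.1291]
tool_rot: [[0.648, 0.761, -0.001], [0.761, -0.648, 0.001], [0.0, -0.002, -1.0]]
wrist_force: [0.1, 0.4, -5.0]
gripper_width: 0.441
grip_force: 81.3
```

>>> drive_tool --moves '[[[30, 0, 0, 0, -1], [30, 0, 0, 0, -1], [30, 0, 0, 0, -1], [30, 0, 0, 0, -1], [30, 0, 0, 0, -1]]]'

```text
t: 9.38
ee_pos: [0.5205, -0.2662, 0.1291]
tool_rot: [[0.181, 0.984, -0.002], [0.984, -0.181, 0.001], [0.001, -0.002, -1.0]]
wrist_force: [-0.1, -0.6, -4.9]
gripper_width: 0.442
grip_force: 81.3
```

>>> drive_tool --moves '[[[30, 0, 0, 0, -1], [30, 0.36, 0, 0, -0.14], [30, 0.86, -0.13, 0, 0], [30, 0.86, -0.13, 0, 0], [30, 0.86, -0.13, 0, 0]]]'

```text
t: 9.8
ee_pos: [0.5146, -0.1762, 0.1293]
tool_rot: [[0.069, 0.998, -0.001], [0.998, -0.069, 0.001], [0.001, -0.001, -1.0]]
wrist_force: [-0.1, 0.0, -5.7]
gripper_width: 0.446
grip_force: 81.5
```

>>> drive_tool --moves '[[[30, 0.86, -0.13, 0, 0], [30, 0.86, -0.13, 0, 0], [30, 0.86, -0.13, 0, 0], [30, 0.86, -0.13, 0, 0], [30, 0.86, -0.13, 0, 0]]]'

```text
t: 10.22
ee_pos: [0.5032, -0.0458, 0.1296]
tool_rot: [[0.068, 0.998, -0.001], [0.998, -0.068, 0.001], [0.001, -0.001, -1.0]]
wrist_force: [-0.0, 0.6, -5.1]
gripper_width: 0.442
grip_force: 81.5
```

>>> drive_tool --moves '[[[30, 0.86, -0.13, 0, 0], [30, 0.86, -0.13, 0, 0], [30, 0.5, -0.08, 0, 0], [30, 0, 0, 0, 0], [30, 0, 0, 0, 0]]]'

```text
t: 10.63
ee_pos: [0.4976, 0.0203, 0.1296]
tool_rot: [[0.065, 0.998, -0.001], [0.998, -0.065, -0.0], [-0.0, -0.001, -1.0]]
wrist_force: [-0.2, -0.2, -5.4]
gripper_width: 0.443
grip_force: 81.5
```

>>> drive_tool --moves '[[[30, 0, 0, 0, 0], [30, 0, 0, 0, 0]]]'

```text
t: 10.8
ee_pos: [0.4984, 0.0186, 0.1298]
tool_rot: [[0.067, 0.998, -0.0], [0.998, -0.067, -0.0], [-0.0, -0.0, -1.0]]
wrist_force: [1.1, -0.2, -4.7]
gripper_width: 0.443
grip_force: 81.5
```

>>> drive_tool --moves '[[[30, 0.89, 0, 0, 0], [30, 0, 0, 0.8, 0], [30, 0, 0, 0.8, 0], [30, 0, 0, 0.8, 0], [30, 0, 0, 0.3, 0]]]'

```text
t: 11.22
ee_pos: [0.4978, 0.0451, 0.0459]
tool_rot: [[0.067, 0.998, -0.005], [0.998, -0.067, 0.0], [-0.0, -0.005, -1.0]]
wrist_force: [-1.3, 0.3, -5.4]
gripper_width: 0.445
grip_force: 81.6
```

>>> drive_tool --moves '[[[30, 0, 0, 0.1, 0], [30, 0, 0, 0.1, 0], [30, 0, 0, 0, 0], [30, 0, 0, 0, 0]]]'

```text
t: 11.55
ee_pos: [0.5015, 0.0455, 0.0441]
tool_rot: [[0.066, 0.998, 0.002], [0.998, -0.066, -0.0], [-0.0, 0.002, -1.0]]
wrist_force: [-0.3, 0.5, -5.1]
gripper_width: 0.445
grip_force: 81.7
```

Run:
```python
from h import *
d=cap('top');c=cap('side');o=manip.get_obs();print(o['ee_pos'],o['wrist_force'])
A=cv2.resize(d['pixels'][120:225,180:300,::-1],(400,350),interpolation=2)
B=cv2.resize(c['pixels'][150:240,165:270,::-1],(400,350),interpolation=2)
cv2.imwrite('pics/p3.png',np.hstack([A,B]))
```

```text
[0.50146451 0.04558446 0.04414658] [ 0.34528782 -0.4266418  -5.5304591 ]
```

View pics/p3.png

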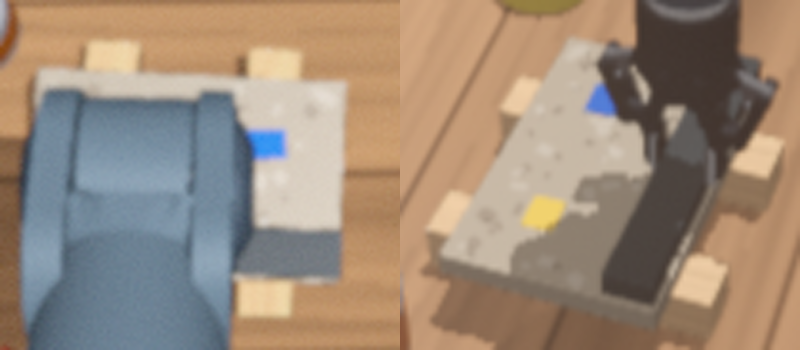

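The strip lies along the front edge about 4 mm above the slab, and its ends line up. I lower it and let go.

>>> drive_tool --moves '[[[30, 0, -0.04, 0.07, 0], [30, 0, 0, 0.07, 0], [30, 0, 0, 0, 0], [30, 0, 0, 0, 0]]]'

```text
t: 11.98
ee_pos: [0.4997, 0.0458, 0.0401]
tool_rot: [[0.065, 0.998, 0.002], [0.998, -0.065, -0.0], [-0.0, 0.002, -1.0]]
wrist_force: [-2.7, -0.9, 5.3]
gripper_width: 0.444
grip_force: 82.9
```

>>> drive_tool --moves '[[[42, 0, 0, 0, 0], [48, 0, 0, 0, 0], [60, 0, 0, 0, 0], [70, 0, 0, 0, 0], [70, 0, 0, 0, 0]]]'

```text
t: 12.4
ee_pos: [0.4992, 0.0459, 0.0388]
tool_rot: [[0.065, 0.998, 0.0], [0.998, -0.065, -0.0], [-0.0, 0.0, -1.0]]
wrist_force: [-0.2, 0.2, 0.9]
gripper_width: 0.817
grip_force: 0.0
```

>>> drive_tool --moves '[[[70, 0, 0, -0.3, 0], [75, 0, 0, -1, 0], [85, 0, 0, -1, 0], [85, 0, 0, -1, 0], [85, 0, 0, -0.5, 0]]]'

```text
t: 12.82
ee_pos: [0.5008, 0.0458, 0.157]
tool_rot: [[0.065, 0.998, 0.005], [0.998, -0.065, -0.0], [0.0, 0.005, -1.0]]
wrist_force: [1.7, 0.1, 0.2]
gripper_width: 0.996
grip_force: 0.0
```

>>> drive_tool --moves '[[[85, 0, 0, 0, -1], [85, 0, 0, 0, -1], [85, 0, 0, 0, -1], [85, 0, 0, 0, -1], [85, 0, 0, 0, -1]]]'

```text
t: 13.23
ee_pos: [0.4991, 0.0458, 0.1534]
tool_rot: [[-0.447, 0.894, 0.001], [0.894, 0.447, -0.0], [-0.0, 0.001, -1.0]]
wrist_force: [0.1, 0.1, 0.0]
gripper_width: 0.994
grip_force: 0.0
```

>>> drive_tool --moves '[[[85, 0, 0, 0, -1], [85, 0, 0, 0, -1], [85, 0, 0, 0, -1], [85, 0, 0, 0, -1], [85, 0, 0, 0, -1]]]'

```text
t: 13.65
ee_pos: [0.499, 0.0458, 0.1534]
tool_rot: [[-0.835, 0.551, 0.001], [0.551, 0.835, -0.0], [-0.0, 0.0, -1.0]]
wrist_force: [-0.3, -0.6, 0.6]
gripper_width: 0.998
grip_force: 0.0
```

>>> drive_tool --moves '[[[85, 0, 0, 0, -1], [85, 0, 0, 0, -1], [85, 0, 0, 0, -1], [85, 0, 0, 0, -1], [85, 0, 0, 0, -1]]]'

```text
t: 14.07
ee_pos: [0.499, 0.0458, 0.1533]
tool_rot: [[-0.998, 0.06, 0.0], [0.06, 0.998, -0.0], [-0.0, -0.0, -1.0]]
wrist_force: [-0.6, 0.5, 0.0]
gripper_width: 0.997
grip_force: 0.0
```

>>> drive_tool --moves '[[[85, 0, 0, 0, -1], [85, 0, 0.4, 0, -0.12], [85, 0, 0.8, 0, 0], [85, 0, 0.8, 0, 0], [85, 0, 0.8, 0, 0]]]'

```text
t: 14.48
ee_pos: [0.4945, 0.1313, 0.1532]
tool_rot: [[-0.999, -0.049, 0.0], [-0.049, 0.999, 0.0], [-0.0, 0.0, -1.0]]
wrist_force: [0.1, 0.6, 0.5]
gripper_width: 0.995
grip_force: 0.0
```

>>> drive_tool --moves '[[[85, 0, 0.8, 0, 0], [85, 0, 0.8, 0, 0], [85, 0, 0.8, 0, 0], [85, 0, 0.8, 0, 0], [85, 0, 0.8, 0, 0]]]'

```text
t: 14.9
ee_pos: [0.4878, 0.2517, 0.1532]
tool_rot: [[-0.999, -0.05, 0.0], [-0.05, 0.999, 0.0], [-0.0, 0.0, -1.0]]
wrist_force: [1.3, -0.3, -0.1]
gripper_width: 0.996
grip_force: 0.0
```

>>> drive_tool --moves '[[[85, -0.44, 0.61, 0, 0], [85, 0, 0, 0, 0], [85, 0, 0, 0, 0], [85, 0, 0, 0, 0]]]'

```text
t: 15.23
ee_pos: [0.5002, 0.2687, 0.1527]
tool_rot: [[-0.999, -0.051, -0.0], [-0.051, 0.999, -0.0], [0.0, -0.0, -1.0]]
wrist_force: [-0.2, -0.3, 0.4]
gripper_width: 0.995
grip_force: 0.0
```

Run:
```python
from m import *
c=cap('top','t4.png');h=cv2.cvtColor(c['pixels'],cv2.COLOR_RGB2HSV).astype(int);H,S,V=h[...,0],h[...,1],h[...,2]
d=((V<135)&(S<75)*1).astype(np.uint8)*255
print('front on slab @.08',blob(c,d,(285,275,455,325),.08))
i=cv2.imread('pics/t4.png');cv2.imwrite('pics/t4c.png',cv2.resize(i[120:250,140:300],(738,600),interpolation=2))
```

```text
front on slab @.08 ('rect', array([498.3,  46.2, 260.7,  41.5,  85.9]), 'pca', array([498.3,  46.1,  86.3]))
```

View pics/t4c.png

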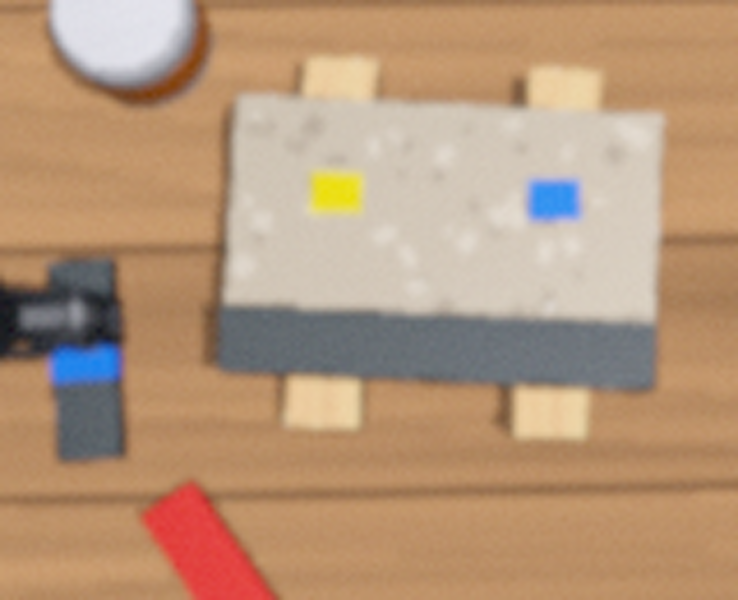

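The front strip is flush on the slab, measured at (498.3,46.2) against the wanted (500,45.2). Now the blue strip, directly under the gripper at (85,360) in the crop.

>>> drive_tool --moves '[[[85, 0, 0, 1, 0], [85, 0, 0, 1, 0], [85, 0, 0, 1, 0], [85, 0, 0, 1, 0], [85, 0, 0, 0.8, 0]]]'

```text
t: 15.7
ee_pos: [0.4994, 0.2671, 0.0068]
tool_rot: [[-0.999, -0.05, -0.002], [-0.05, 0.999, -0.001], [0.002, -0.001, -1.0]]
wrist_force: [0.2, 0.9, -0.5]
gripper_width: 0.996
grip_force: 0.0
```

>>> drive_tool --moves '[[[85, 0, 0, 0.5, 0], [85, 0, 0, 0.3, 0], [85, 0, 0, 0.15, 0], [85, 0, 0, 0, 0], [60, 0, 0, 0, 0]]]'

```text
t: 16.12
ee_pos: [0.5015, 0.2685, -0.0189]
tool_rot: [[-0.999, -0.052, 0.001], [-0.052, 0.999, 0.0], [-0.001, 0.0, -1.0]]
wrist_force: [-0.6, 0.2, 0.4]
gripper_width: 0.88
grip_force: 0.0
```

>>> drive_tool --moves '[[[30, 0, 0, 0, 0], [30, 0, 0, 0, 0], [30, 0, 0, 0, 0], [30, 0, 0, 0, 0], [30, 0, 0, 0, 0]]]'

```text
t: 16.53
ee_pos: [0.5018, 0.2691, -0.0183]
tool_rot: [[-0.999, -0.052, 0.002], [-0.052, 0.999, 0.001], [-0.002, 0.001, -1.0]]
wrist_force: [-2.1, 0.0, 6.3]
gripper_width: 0.443
grip_force: 81.3
```

>>> drive_tool --moves '[[[30, 0, 0, 0, 0], [30, 0, 0, 0, 0]]]'

```text
t: 16.7
ee_pos: [0.5018, 0.2691, -0.0183]
tool_rot: [[-0.999, -0.052, 0.002], [-0.052, 0.999, 0.001], [-0.003, 0.001, -1.0]]
wrist_force: [-0.5, 0.1, 6.1]
gripper_width: 0.443
grip_force: 81.3
```

>>> drive_tool --moves '[[[30, 0, 0, -0.3, 0], [30, 0, 0, -1, 0], [30, 0, 0, -1, 0], [30, 0, 0, -1, 0], [30, 0, 0, -1, 0]]]'

```text
t: 17.12
ee_pos: [0.4998, 0.2682, 0.1105]
tool_rot: [[-0.999, -0.052, -0.001], [-0.052, 0.999, -0.001], [0.001, -0.001, -1.0]]
wrist_force: [0.2, 0.6, -2.9]
gripper_width: 0.446
grip_force: 81.2
```

>>> drive_tool --moves '[[[30, 0, 0, -0.2, 0.6], [30, 0, 0, 0, 0.52], [30, 0, -0.5, 0, 0], [30, -0.2, -0.8, 0, 0], [30, -0.25, -0.8, 0, 0]]]'

```text
t: 17.53
ee_pos: [0.5086, 0.2037, 0.1148]
tool_rot: [[-0.998, 0.062, -0.002], [0.062, 0.998, -0.001], [0.002, -0.001, -1.0]]
wrist_force: [-0.0, 0.9, -3.3]
gripper_width: 0.44
grip_force: 81.3
```

>>> drive_tool --moves '[[[30, -0.25, -0.8, 0, 0], [30, -0.25, -0.8, 0, 0], [30, -0.25, -0.8, 0, 0], [30, -0.25, -0.8, 0, 0], [30, -0.25, -0.8, 0, 0]]]'

```text
t: 17.95
ee_pos: [0.5385, 0.0807, 0.1147]
tool_rot: [[-0.998, 0.064, -0.002], [0.064, 0.998, -0.001], [0.002, -0.001, -1.0]]
wrist_force: [0.3, 0.5, -2.1]
gripper_width: 0.44
grip_force: 81.3
```

>>> drive_tool --moves '[[[30, -0.25, -0.8, 0, 0], [30, -0.25, -0.8, 0, 0], [30, -0.25, -0.8, 0, 0], [30, -0.25, -0.8, 0, 0], [30, -0.25, -0.8, 0, 0]]]'

```text
t: 18.37
ee_pos: [0.568, -0.0413, 0.1147]
tool_rot: [[-0.998, 0.065, -0.002], [0.065, 0.998, -0.0], [0.002, -0.0, -1.0]]
wrist_force: [0.6, 0.3, -2.7]
gripper_width: 0.441
grip_force: 81.3
```

>>> drive_tool --moves '[[[30, -0.2, -0.7, 0, 0], [30, 0, 0, 0, 0], [30, 0, 0, 0, 0], [30, 0, 0, 0, 0]]]'

```text
t: 18.7
ee_pos: [0.5727, -0.0608, 0.1147]
tool_rot: [[-0.998, 0.065, -0.002], [0.065, 0.998, 0.001], [0.002, 0.001, -1.0]]
wrist_force: [-0.3, 1.4, -2.6]
gripper_width: 0.44
grip_force: 81.3
```

>>> drive_tool --moves '[[[30, -0.25, -0.3, 0, 0], [30, 0, 0, 0.3, 0], [30, 0, 0, 0.5, 0], [30, 0, 0, 0.3, 0], [30, 0, 0, 0, 0]]]'

```text
t: 19.12
ee_pos: [0.5785, -0.0694, 0.0792]
tool_rot: [[-0.998, 0.064, -0.005], [0.064, 0.998, 0.001], [0.005, 0.001, -1.0]]
wrist_force: [-0.2, -0.1, -2.4]
gripper_width: 0.44
grip_force: 81.3
```

>>> drive_tool --moves '[[[30, 0, 0, 0, 0], [30, 0, 0, 0, 0]]]'

```text
t: 19.28
ee_pos: [0.5809, -0.0702, 0.0824]
tool_rot: [[-0.998, 0.065, 0.0], [0.065, 0.998, -0.0], [-0.0, -0.0, -1.0]]
wrist_force: [0.6, 0.2, -1.6]
gripper_width: 0.442
grip_force: 81.3
```

Run:
```python
from h import *
o=manip.get_obs();print(o['ee_pos'],np.round(o['tool_rot'],3).tolist())
c=cap('side');d=cap('top')
B=cv2.resize(c['pixels'][140:230,165:270,::-1],(400,350),interpolation=2)
A=cv2.resize(d['pixels'][120:225,180:300,::-1],(400,350),interpolation=2)
cv2.imwrite('pics/p5.png',np.hstack([A,B]))
```

```text
[ 0.58090214 -0.07017624  0.08241394] [[-0.998, 0.065, 0.0], [0.065, 0.998, -0.0], [-0.0, -0.0, -1.0]]
```

View pics/p5.png

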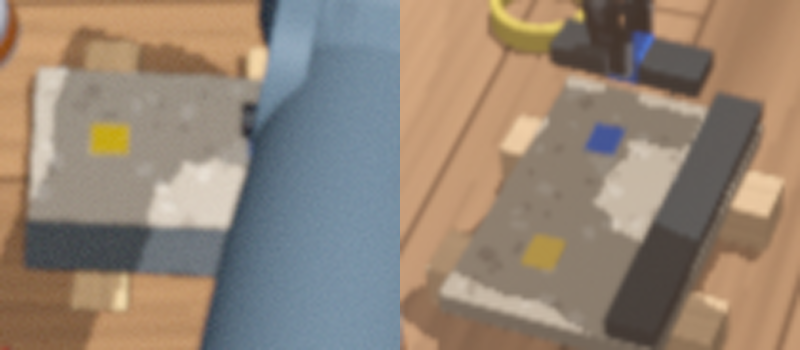

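The blue strip is held over the right end. The pads look slightly off its tape, so I check the held strip's centre from the side view.

Run:
```python
from h import *
c=cap('side')
r=lambda x,y,z:(ray(c,165+(x-400)/3.81,140+y/3.889,z)*1000).round(1)
for z in(.1207,):
    for p in((565,22),(552,45),(712,48),(703,68),(633,45.8)):print(p,r(*p,z))
h=cv2.cvtColor(c['pixels'],cv2.COLOR_RGB2HSV).astype(int);m=(h[...,1]>110)&(h[...,0]>100)&(h[...,0]<130)
n,l,s,ce=cv2.connectedComponentsWithStats(m[140:230,165:270].astype(np.uint8))
for k in range(1,n):
    if s[k,4]>10:print(s[k],ce[k]+[165,140],ray(c,*(ce[k]+[165,140]),.115)*1000)
print(proj(c,(.5809,-.0702,.11)))
```

```text
(565, 22) [637.8 -83.3 120.7]
(552, 45) [638.7 -53.2 120.7]
(712, 48) [515.7 -85.3 120.7]
(703, 68) [516.2 -59.9 120.7]
(633, 45.8) [576.7 -70.3 120.7]
[62  8  4  8 21] [228.         150.95238095] [574.51728762 -82.33893992 115.        ]
[50 33  8  6 37] [218.24324324 175.32432432] [569.75153525  32.09073755 115.        ]
(np.float64(224.8643614399083), np.float64(154.27830455036792))
```

>>> drive_tool --moves '[[[30, -0.04, 0, 0.3, 0], [30, 0, 0, 0.5, 0], [30, 0, 0, 0.3, 0], [30, 0, 0, 0.1, 0], [30, 0, 0, 0, 0]]]'

```text
t: 19.85
ee_pos: [0.5807, -0.0702, 0.0448]
tool_rot: [[-0.998, 0.065, -0.003], [0.065, 0.998, 0.001], [0.003, 0.0, -1.0]]
wrist_force: [-0.5, 0.1, -2.7]
gripper_width: 0.442
grip_force: 81.3
```

>>> drive_tool --moves '[[[30, 0, 0, 0.07, 0], [30, 0, 0, 0.07, 0], [30, 0, 0, 0, 0], [30, 0, 0, 0, 0]]]'

```text
t: 20.18
ee_pos: [0.5823, -0.0705, 0.0423]
tool_rot: [[-0.998, 0.065, 0.001], [0.065, 0.998, -0.0], [-0.001, -0.0, -1.0]]
wrist_force: [0.4, 0.9, -2.5]
gripper_width: 0.437
grip_force: 81.3
```

>>> drive_tool --moves '[[[30, 0, 0, 0.08, 0], [30, 0, 0, 0, 0], [30, 0, 0, 0, 0]]]'

```text
t: 20.43
ee_pos: [0.5827, -0.0706, 0.0417]
tool_rot: [[-0.998, 0.065, 0.002], [0.065, 0.998, -0.001], [-0.002, -0.0, -1.0]]
wrist_force: [-4.0, 0.2, 8.4]
gripper_width: 0.441
grip_force: 82.5
```

>>> drive_tool --moves '[[[42, 0, 0, 0, 0], [48, 0, 0, 0, 0], [60, 0, 0, 0, 0], [70, 0, 0, 0, 0], [70, 0, 0, 0, 0]]]'

```text
t: 20.85
ee_pos: [0.5821, -0.0705, 0.0396]
tool_rot: [[-0.998, 0.065, 0.0], [0.065, 0.998, -0.0], [-0.0, -0.0, -1.0]]
wrist_force: [0.7, -0.5, 0.7]
gripper_width: 0.818
grip_force: 0.0
```

>>> drive_tool --moves '[[[70, 0, 0, -0.3, 0], [75, 0, 0, -1, 0], [85, 0, 0, -1, 0], [85, 0, 0, -1, 0], [85, 0, 0, -0.5, 0]]]'

```text
t: 21.27
ee_pos: [0.5838, -0.0708, 0.1583]
tool_rot: [[-0.998, 0.065, 0.005], [0.065, 0.998, -0.001], [-0.005, -0.001, -1.0]]
wrist_force: [0.1, -0.3, 0.9]
gripper_width: 1.0
grip_force: 0.0
```

>>> drive_tool --moves '[[[85, 0, 0, 0, -0.84], [85, 0, 0, 0, -0.84], [85, 0.3, -0.8, 0, 0], [85, 0.3, -0.8, 0, 0], [85, 0.3, -0.8, 0, 0]]]'

```text
t: 21.68
ee_pos: [0.5631, -0.1455, 0.1544]
tool_rot: [[-0.994, -0.112, 0.001], [-0.112, 0.994, -0.0], [-0.001, -0.001, -1.0]]
wrist_force: [-0.6, -0.8, -1.1]
gripper_width: 0.999
grip_force: 0.0
```

>>> drive_tool --moves '[[[85, 0.3, -0.8, 0, 0], [85, 0.3, -0.8, 0, 0], [85, 0.3, -0.8, 0, 0], [85, 0.3, -0.8, 0, 0], [85, 0.3, -0.8, 0, 0]]]'

```text
t: 22.1
ee_pos: [0.5313, -0.2705, 0.1543]
tool_rot: [[-0.994, -0.111, 0.001], [-0.111, 0.994, -0.0], [-0.0, -0.0, -1.0]]
wrist_force: [0.8, -0.5, 0.1]
gripper_width: 0.994
grip_force: 0.0
```

>>> drive_tool --moves '[[[85, 0.3, -0.8, 0, 0], [85, 0.3, -0.8, 0, 0], [85, 0.3, -0.8, 0, 0], [85, 0.3, -0.8, 0, 0], [85, 0.2, -0.3, 0, 0]]]'

```text
t: 22.52
ee_pos: [0.5009, -0.3816, 0.1541]
tool_rot: [[-0.994, -0.108, 0.0], [-0.108, 0.994, -0.002], [-0.0, -0.002, -1.0]]
wrist_force: [0.4, 0.8, 0.4]
gripper_width: 0.996
grip_force: 0.0
```

>>> drive_tool --moves '[[[85, 0, 0, 0, 0], [85, 0, 0, 0, 0], [85, 0, 0, 0, 0]]]'

```text
t: 22.77
ee_pos: [0.5019, -0.377, 0.1538]
tool_rot: [[-0.994, -0.112, 0.0], [-0.112, 0.994, 0.001], [-0.0, 0.001, -1.0]]
wrist_force: [-0.2, 0.6, -0.3]
gripper_width: 0.995
grip_force: 0.0
```

Run:
```python
from h import *
d=cap('top');c=cap('side');o=manip.get_obs();print(o['ee_pos'])
A=cv2.resize(d['pixels'][120:225,180:300,::-1],(400,350),interpolation=2)
B=cv2.resize(c['pixels'][90:160,230:314,::-1],(400,333),interpolation=2);B=np.vstack([B,np.zeros((17,400,3),np.uint8)])
cv2.imwrite('pics/p6.png',np.hstack([A,B]))
h=cv2.cvtColor(c['pixels'],cv2.COLOR_RGB2HSV).astype(int)
m=((h[...,1]>130)&(h[...,0]>20)&(h[...,0]<34)&(h[...,2]>140))[110:150,240:310].astype(np.uint8)
n,l,s,ce=cv2.connectedComponentsWithStats(m);k=1+s[1:,4].argmax();p=ce[k]+[240,110];print('ytape side',s[k],p,ray(c,*p,.014)*1000)
```

```text
[ 0.50202707 -0.37677235  0.15381566]
ytape side [29  8  8 11 68] [272.42647059 122.85294118] [ 502.30303399 -400.3358307    14.        ]
```

View pics/p6.png

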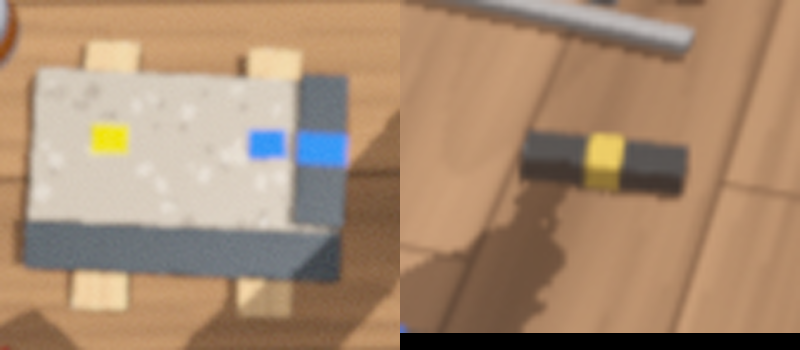

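Blue is flush at the back and the end, butted with a gap of a few mm. Now I grasp the yellow strip, at about (502.5,-402).

>>> drive_tool --moves '[[[85, 0.08, -0.84, 0, 0], [85, 0, 0, 1, 0], [85, 0, 0, 1, 0], [85, 0, 0, 1, 0], [85, 0, 0, 1, 0]]]'

```text
t: 23.28
ee_pos: [0.5027, -0.4026, 0.0328]
tool_rot: [[-0.994, -0.112, 0.001], [-0.112, 0.994, -0.0], [-0.001, -0.001, -1.0]]
wrist_force: [0.5, 0.5, 0.3]
gripper_width: 0.995
grip_force: 0.0
```

>>> drive_tool --moves '[[[85, 0, 0, 0.8, 0], [85, 0, 0, 0.5, 0], [85, 0, 0, 0.3, 0], [85, 0, 0, 0.2, 0], [85, 0, 0, 0, 0]]]'

```text
t: 23.7
ee_pos: [0.5019, -0.4026, -0.0211]
tool_rot: [[-0.994, -0.111, -0.001], [-0.111, 0.994, 0.001], [0.001, 0.001, -1.0]]
wrist_force: [0.2, -0.2, 0.2]
gripper_width: 0.998
grip_force: 0.0
```

>>> drive_tool --moves '[[[60, 0, 0, 0, 0], [30, 0, 0, 0, 0], [30, 0, 0, 0, 0], [30, 0, 0, 0, 0], [30, 0, 0, 0, 0]]]'

```text
t: 24.12
ee_pos: [0.5029, -0.4044, -0.0187]
tool_rot: [[-0.994, -0.111, 0.002], [-0.111, 0.994, -0.002], [-0.002, -0.002, -1.0]]
wrist_force: [-1.1, 1.8, 7.1]
gripper_width: 0.443
grip_force: 82.2
```

>>> drive_tool --moves '[[[30, 0, 0, 0, 0], [30, 0, 0, 0, 0], [30, 0, 0, 0, 0]]]'

```text
t: 24.37
ee_pos: [0.5029, -0.4044, -0.0187]
tool_rot: [[-0.994, -0.111, 0.002], [-0.111, 0.994, -0.002], [-0.002, -0.002, -1.0]]
wrist_force: [-1.1, 1.4, 6.4]
gripper_width: 0.442
grip_force: 82.2
```

>>> drive_tool --moves '[[[30, 0, 0, -0.3, 0], [30, 0, 0, -1, 0], [30, 0, 0, -1, 0], [30, 0, 0, -1, 0], [30, 0, 0, -1, 0]]]'

```text
t: 24.78
ee_pos: [0.5012, -0.4031, 0.1098]
tool_rot: [[-0.994, -0.11, -0.001], [-0.11, 0.994, 0.001], [0.001, 0.001, -1.0]]
wrist_force: [0.4, 0.9, -2.4]
gripper_width: 0.442
grip_force: 81.2
```

>>> drive_tool --moves '[[[30, 0, 0, -0.7, 0.85], [30, 0, 0, 0, 0.85], [30, -0.1, 0.5, 0, 0], [30, -0.1, 0.8, 0, 0], [30, -0.1, 0.8, 0, 0]]]'

```text
t: 25.2
ee_pos: [0.5145, -0.3402, 0.1289]
tool_rot: [[-0.998, 0.067, -0.001], [0.067, 0.998, 0.001], [0.001, 0.001, -1.0]]
wrist_force: [0.1, 1.5, -2.4]
gripper_width: 0.443
grip_force: 81.2
```

>>> drive_tool --moves '[[[30, -0.1, 0.8, 0, 0], [30, -0.1, 0.8, 0, 0], [30, -0.1, 0.8, 0, 0], [30, -0.1, 0.8, 0, 0], [30, -0.1, 0.8, 0, 0]]]'

```text
t: 25.62
ee_pos: [0.5372, -0.2203, 0.1288]
tool_rot: [[-0.998, 0.066, -0.002], [0.066, 0.998, 0.001], [0.002, 0.001, -1.0]]
wrist_force: [1.0, 0.1, -2.0]
gripper_width: 0.441
grip_force: 81.2
```

>>> drive_tool --moves '[[[30, -0.1, 0.8, 0, 0], [30, -0.1, 0.8, 0, 0], [30, -0.1, 0.8, 0, 0], [30, -0.1, 0.8, 0, 0], [30, -0.1, 0.8, 0, 0]]]'

```text
t: 26.03
ee_pos: [0.56, -0.1018, 0.1289]
tool_rot: [[-0.998, 0.066, -0.002], [0.066, 0.998, 0.001], [0.002, 0.001, -1.0]]
wrist_force: [0.1, 0.3, -2.6]
gripper_width: 0.445
grip_force: 81.2
```

>>> drive_tool --moves '[[[30, -0.1, 0.8, 0, 0], [30, -0.1, 0.8, 0, 0], [30, -0.1, 0.8, 0, 0], [30, -0.1, 0.8, 0, 0], [30, -0.1, 0.8, 0, 0]]]'

```text
t: 26.45
ee_pos: [0.5829, 0.0167, 0.1288]
tool_rot: [[-0.998, 0.066, -0.002], [0.066, 0.998, 0.0], [0.002, 0.0, -1.0]]
wrist_force: [0.4, -0.2, -2.3]
gripper_width: 0.44
grip_force: 81.2
```

>>> drive_tool --moves '[[[30, 0, 0.8, 0, 0], [30, 0, 0.8, 0, 0], [30, 0, 0, 0, 0], [30, 0, 0, 0, 0], [30, 0, 0, 0, 0]]]'

```text
t: 26.87
ee_pos: [0.5865, 0.0628, 0.129]
tool_rot: [[-0.998, 0.066, -0.002], [0.066, 0.998, -0.001], [0.002, -0.001, -1.0]]
wrist_force: [-0.3, -0.3, -3.1]
gripper_width: 0.444
grip_force: 81.3
```

Run:
```python
from h import *
d=cap('top')
print('tin',ray(d,166.4,118.4,.095)*1000, ray(d,153,118,.095)*1000,ray(d,181,118,.095)*1000)
```

```text
tin [710.26362179 226.0450171   95.        ] [712.0074588  262.42914859  95.        ] [710.68027171 186.358038    95.        ]
```

>>> drive_tool --moves '[[[30, -0.05, 0.8, 0, 0], [30, 0, 0.8, 0, 0], [30, 0, 0.8, 0, 0], [30, 0, 0.49, 0, 0], [30, 0, 0, 0.3, 0]]]'

```text
t: 27.33
ee_pos: [0.5962, 0.1512, 0.1221]
tool_rot: [[-0.998, 0.065, 0.003], [0.065, 0.998, 0.001], [-0.003, 0.002, -1.0]]
wrist_force: [1.0, -0.7, -2.5]
gripper_width: 0.444
grip_force: 81.4
```

>>> drive_tool --moves '[[[30, 0, 0, 0.8, 0], [30, 0, 0, 0.4, 0], [30, 0, 0, 0, 0], [30, 0, 0, 0, 0], [30, 0, 0, 0, 0]]]'

```text
t: 27.75
ee_pos: [0.5953, 0.1483, 0.0852]
tool_rot: [[-0.998, 0.068, 0.001], [0.068, 0.998, -0.0], [-0.001, -0.0, -1.0]]
wrist_force: [0.1, 0.1, -2.4]
gripper_width: 0.44
grip_force: 81.4
```

Run:
```python
from h import *
o=manip.get_obs();print(o['ee_pos'])
c=cap('side')
cv2.imwrite('pics/p7.png',cv2.resize(c['pixels'][140:240,160:290,::-1],(780,600),interpolation=2))
```

```text
[0.59526825 0.14826578 0.08520445]
```

View pics/p7.png

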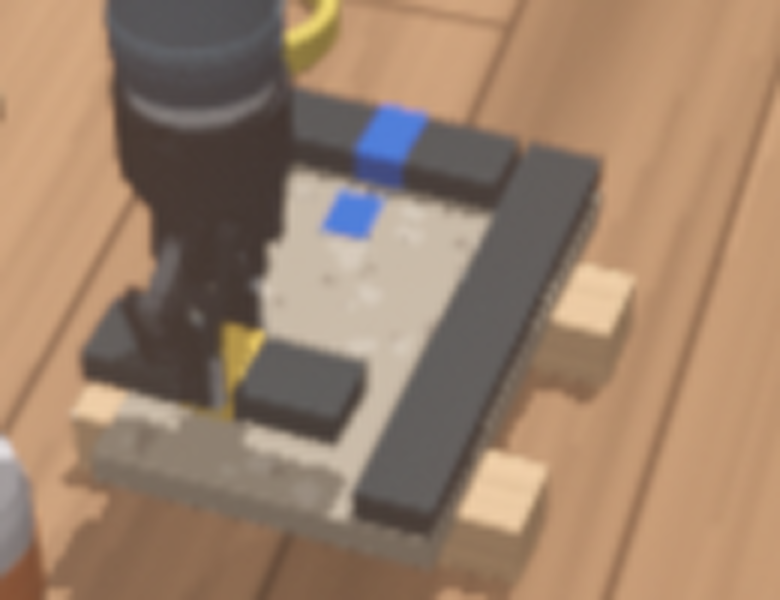

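The yellow strip is held above the left end, with blue sitting well. I check its fore-aft position from the strip ends at (352,388) and (103,320).

Run:
```python
from h import *
c=cap('side')
for x,y in((352,388),(103,320)):print((ray(c,160+x/6,140+y/6,.1239)*1000).round(1))
# blue strip on slab: near end mid top, far hidden; front strip back edge near it
for x,y in((508,168),(530,148)):print('bl/front',(ray(c,160+x/6,140+y/6,.08)*1000).round(1))
```

```text
[530.2 153.6 123.9]
[652.6 143.3 123.9]
bl/front [514.9 -59.   80. ]
bl/front [508.1 -77.2  80. ]
```

>>> drive_tool --moves '[[[30, -0.02, 0.03, 0.3, 0], [30, 0, 0, 0.5, 0], [30, 0, 0, 0.4, 0], [30, 0, 0, 0.1, 0], [30, 0, 0, 0, 0]]]'

```text
t: 28.27
ee_pos: [0.5944, 0.1499, 0.0444]
tool_rot: [[-0.998, 0.067, -0.002], [0.067, 0.998, -0.0], [0.002, -0.001, -1.0]]
wrist_force: [-0.2, 0.1, -3.0]
gripper_width: 0.441
grip_force: 81.4
```

>>> drive_tool --moves '[[[30, 0, 0, 0.07, 0], [30, 0, 0, 0.07, 0], [30, 0, 0, 0.06, 0], [30, 0, 0, 0, 0], [30, 0, 0, 0, 0]]]'

```text
t: 28.68
ee_pos: [0.5965, 0.1502, 0.0413]
tool_rot: [[-0.998, 0.067, 0.003], [0.067, 0.998, 0.0], [-0.003, 0.0, -1.0]]
wrist_force: [-2.0, -0.8, 6.3]
gripper_width: 0.442
grip_force: 82.4
```

>>> drive_tool --moves '[[[42, 0, 0, 0, 0], [48, 0, 0, 0, 0], [60, 0, 0, 0, 0], [70, 0, 0, 0, 0], [70, 0, 0, 0, 0]]]'

```text
t: 29.1
ee_pos: [0.5955, 0.15, 0.0395]
tool_rot: [[-0.998, 0.067, 0.0], [0.067, 0.998, -0.0], [-0.0, -0.0, -1.0]]
wrist_force: [-0.1, 0.2, 0.3]
gripper_width: 0.817
grip_force: 0.0
```

>>> drive_tool --moves '[[[70, 0, 0, -0.3, 0], [75, 0, 0, -1, 0], [85, 0, 0, -1, 0], [85, 0, 0, -1, 0], [85, 0, 0, -1, 0]]]'

```text
t: 29.52
ee_pos: [0.5952, 0.15, 0.1706]
tool_rot: [[-0.998, 0.067, 0.0], [0.067, 0.998, -0.0], [-0.0, -0.0, -1.0]]
wrist_force: [1.1, 0.4, -0.8]
gripper_width: 0.996
grip_force: 0.0
```

Run:
```python
from m import *
d=cap('top','t8.png');c=cap('side','s8.png')
A=cv2.resize(d['pixels'][155:235,88:138,::-1],(375,600),interpolation=2)  #7.5x
B=cv2.resize(c['pixels'][270:340,150:250,::-1],(425,298),interpolation=2) #4.25
out=np.zeros((600,800,3),np.uint8);out[:,:375]=A;out[:298,375:]=B
T=cv2.resize(d['pixels'][130:210,180:293,::-1],(425,301),interpolation=2);out[299:,375:]=T
cv2.imwrite('pics/p8.png',out)
print(manip.get_obs()['ee_pos'])
h=cv2.cvtColor(d['pixels'],cv2.COLOR_RGB2HSV).astype(int);H,S,V=h[...,0],h[...,1],h[...,2]
print('red handle',blob(d,((S<70)&(V>100)).astype(np.uint8)*255,(148,312,190,358),.072))
print('bar bare',[ (ray(d,105.2,r,.07)*1000).round(1).tolist() for r in(165.5,175.1,185)])
```

```text
[0.5992642  0.15058984 0.17549018]
red handle ('rect', array([4.552e+02, 3.911e+02, 6.580e+01, 5.170e+01, 4.000e-01]), 'pca', array([456.5, 388.3,  11.9]))
bar bare [[587.8, 400.2, 70.0], [561.1, 400.0, 70.0], [533.7, 399.8, 70.0]]
```

View pics/p8.png

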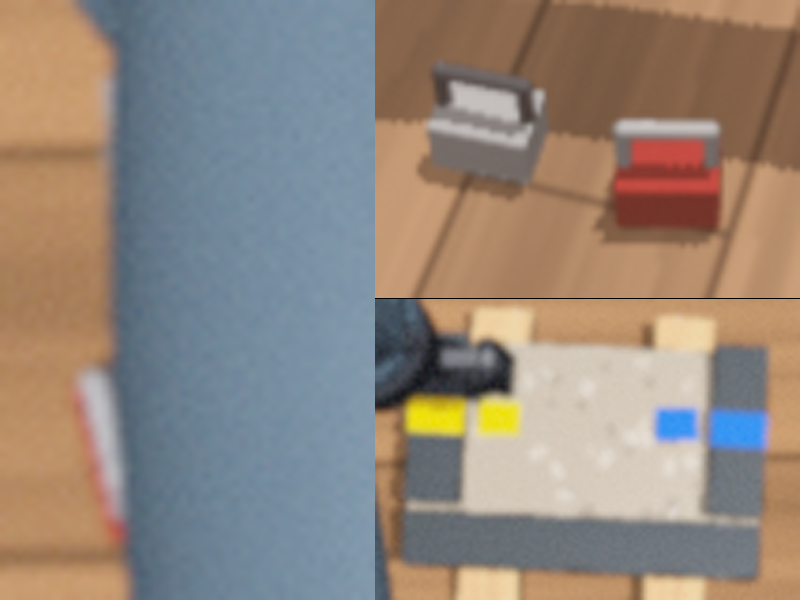

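All three strips are in place. Now the weight handles: in the side crop the bare bar runs (437,72)-(532,86) and the red bar (618,129)-(716,130). I cross-check those with the top view.

Run:
```python
from h import *
c=cap('side');g=lambda x,y,z=.07:ray(c,150+(x-375)/4.25,270+y/4.25,z)*1000
for n,a,b in(('bare',(437,73),(532,87)),('red',(618,129),(716,130))):
    A,B=g(*a),g(*b);d=A-B;print(n,A.round(),B.round(),((A+B)/2).round(1),np.degrees(np.arctan2(d[1],d[0])),np.linalg.norm(d))
# top, initial frame t0.png: crop1 coords 4.2x off (85,135)
d=cap('top');i=cv2.imread('pics/t0.png')
k=lambda x,y,z:ray(d,85+(x+.5)/4.2-.5,135+(y+.5)/4.2-.5,z)*1000
for n,a,b in(('bare',(86,126),(87,214)),('red',(64,292),(84,380))):
    A,B=k(*a,.07),k(*b,.07);e=A-B;print(n,((A+B)/2).round(1),np.degrees(np.arctan2(e[1],e[0])),np.linalg.norm(e))
for p in((120,122),(146,214),(146,126)):print('bare body r edge bottom/top',k(*p,.04).round(1))
```

```text
bare [589. 407.  70.] [534. 401.  70.] [561.4 403.9  70. ] 5.8365763240390125 55.506221682575585
red [478. 414.  70.] [425. 400.  70.] [451.7 407.4  70. ] 14.971628075300847 54.632992699388424
bare [561.2 400.   70. ] 1.132657290201452 58.084196041731666
red [452.6 407.2  70. ] 13.190766529137717 59.0018613850281
bare body r edge bottom/top [597. 389.  40.]
bare body r edge bottom/top [534.3 371.2  40. ]
bare body r edge bottom/top [594.  371.5  40. ]
```

>>> drive_tool --moves '[[[85, 0, 0, 0, -0.65], [85, 0, 0, 0, -0.65], [85, 0.06, 0.6, 0, 0], [85, 0.06, 0.8, 0, 0], [85, 0.06, 0.8, 0, 0]]]'

```text
t: 30.13
ee_pos: [0.5842, 0.2153, 0.1667]
tool_rot: [[-0.998, -0.067, -0.003], [-0.067, 0.998, -0.001], [0.004, -0.001, -1.0]]
wrist_force: [1.2, 0.7, 0.1]
gripper_width: 0.995
grip_force: 0.0
```

>>> drive_tool --moves '[[[85, 0.06, 0.8, 0, 0], [85, 0.06, 0.8, 0, 0], [85, 0.06, 0.8, 0, 0], [85, 0.06, 0.8, 0, 0], [85, 0.06, 0.8, 0, 0]]]'

```text
t: 30.55
ee_pos: [0.5667, 0.3351, 0.1665]
tool_rot: [[-0.998, -0.069, -0.003], [-0.069, 0.998, -0.002], [0.003, -0.001, -1.0]]
wrist_force: [0.9, -0.5, -0.7]
gripper_width: 0.995
grip_force: 0.0
```

>>> drive_tool --moves '[[[85, 0.06, 0.8, 0, 0], [85, 0.06, 0.8, 0, 0], [85, 0, 0.6, 0, 0], [60, 0, 0, 0, 0], [60, 0, 0, 0, 0]]]'

```text
t: 30.97
ee_pos: [0.5589, 0.4004, 0.1664]
tool_rot: [[-0.998, -0.071, -0.003], [-0.071, 0.998, -0.002], [0.003, -0.002, -1.0]]
wrist_force: [0.5, -0.3, -0.7]
gripper_width: 0.738
grip_force: 0.0
```

>>> drive_tool --moves '[[[60, 0, 0, 0, 0], [60, 0, 0, 0, 0]]]'

```text
t: 31.13
ee_pos: [0.56, 0.3989, 0.1679]
tool_rot: [[-0.998, -0.068, -0.001], [-0.068, 0.998, -0.001], [0.001, -0.001, -1.0]]
wrist_force: [-0.3, 0.3, 0.4]
gripper_width: 0.703
grip_force: 0.0
```

Run:
```python
from m import *
print(manip.get_obs()['ee_pos'])
d=cap('top','t9.png');h=cv2.cvtColor(d['pixels'],cv2.COLOR_RGB2HSV).astype(int);H,S,V=h[...,0],h[...,1],h[...,2]
dk=((V<135)&(S<75)|(S>130)&(H>95)&(H<125)|(S>150)&(H>24)&(H<36)&(V>140)).astype(np.uint8)*255
i=[int(v*.64) for v in(280,205,458,335)]
# per strip boxes in 800-scale, from slab corners
def loc(n,r):
    (_,q,_,p)=r;th=np.radians(-3.75);R=np.array([[np.cos(th),-np.sin(th)],[np.sin(th),np.cos(th)]])
    print(n,'rect',(R.T@(q[:2]-[564.9,40.9])).round(1),q[2:],'pca',(R.T@(p[:2]-[564.9,40.9])).round(1),p[2])
loc('blue',blob(d,dk,(416,205,458,294),.08,25));loc('yellow',blob(d,dk,(280,205,318,286),.08,25))
```

```text
[0.55998803 0.39889581 0.16786036]
blue rect [  25.9 -110.2] [116.5  40.7  -1.3] pca [  26.2 -109.9] -2.4
yellow rect [ 27.3 116.6] [113.1  32.2  -0.5] pca [ 25.  115.6] -2.6
```

>>> drive_tool --moves '[[[60, -0.05, 0.1, 0.5, 0], [60, 0, 0, 1, 0], [60, 0, 0, 1, 0], [60, 0, 0, 1, 0], [60, 0, 0, 0.5, 0]]]'

```text
t: 31.6
ee_pos: [0.5595, 0.4009, 0.0445]
tool_rot: [[-0.998, -0.068, -0.005], [-0.067, 0.998, -0.003], [0.005, -0.003, -1.0]]
wrist_force: [-0.2, -0.8, -0.1]
gripper_width: 0.701
grip_force: 0.0
```

>>> drive_tool --moves '[[[60, 0, 0, 0.3, 0], [60, 0, 0, 0.2, 0], [60, 0, 0, 0, 0], [60, 0, 0, 0, 0]]]'

```text
t: 31.93
ee_pos: [0.5623, 0.4034, 0.0347]
tool_rot: [[-0.998, -0.068, 0.002], [-0.068, 0.998, 0.001], [-0.002, 0.001, -1.0]]
wrist_force: [0.1, 0.0, 0.6]
gripper_width: 0.707
grip_force: 0.0
```

>>> drive_tool --moves '[[[30, 0, 0, 0, 0], [0, 0, 0, 0, 0], [0, 0, 0, 0, 0], [0, 0, 0, 0, 0], [0, 0, 0, 0, 0]]]'

```text
t: 32.35
ee_pos: [0.5621, 0.4032, 0.0345]
tool_rot: [[-0.998, -0.069, 0.002], [-0.069, 0.998, -0.0], [-0.002, -0.0, -1.0]]
wrist_force: [-0.1, -2.6, 4.7]
gripper_width: 0.078
grip_force: 78.3
```

>>> drive_tool --moves '[[[0, 0, 0, 0, 0], [0, 0, 0, 0, 0], [0, 0, 0, 0, 0]]]'

```text
t: 32.6
ee_pos: [0.5621, 0.4032, 0.0345]
tool_rot: [[-0.998, -0.069, 0.002], [-0.069, 0.998, 0.0], [-0.002, -0.0, -1.0]]
wrist_force: [-0.7, -1.3, 5.3]
gripper_width: 0.078
grip_force: 78.3
```

>>> drive_tool --moves '[[[0, 0, 0, -0.2, 0], [0, 0, 0, -0.5, 0], [0, 0, 0, -0.8, 0], [0, 0, 0, -0.8, 0], [0, 0, 0, -0.8, 0]]]' --squeeze 110

```text
t: 33.02
ee_pos: [0.5592, 0.4025, 0.1247]
tool_rot: [[-0.998, -0.069, -0.005], [-0.069, 0.998, -0.002], [0.006, -0.002, -1.0]]
wrist_force: [1.5, 0.1, -6.0]
gripper_width: 0.063
grip_force: 107.8
```

>>> drive_tool --moves '[[[0, 0, 0, -0.8, 0.4], [0, 0, 0, -0.6, 0.44], [0, 0, 0, -0.3, 0.44], [0, 0, -0.3, 0, 0], [0, 0, -0.6, 0, 0]]]'

```text
t: 33.43
ee_pos: [0.5588, 0.3775, 0.1758]
tool_rot: [[-0.998, 0.061, -0.002], [0.061, 0.998, 0.001], [0.002, 0.0, -1.0]]
wrist_force: [0.8, -0.2, -7.2]
gripper_width: 0.066
grip_force: 108.0
```

>>> drive_tool --moves '[[[0, 0.03, -0.8, 0, 0], [0, 0.03, -0.8, 0, 0], [0, 0.03, -0.8, 0, 0], [0, 0.03, -0.8, 0, 0], [0, 0.03, -0.8, 0, 0]]]'

```text
t: 33.85
ee_pos: [0.5449, 0.2547, 0.1747]
tool_rot: [[-0.998, 0.064, -0.005], [0.064, 0.998, -0.002], [0.005, -0.002, -1.0]]
wrist_force: [0.1, 0.0, -7.1]
gripper_width: 0.062
grip_force: 108.0
```

>>> drive_tool --moves '[[[0, 0.03, -0.8, 0, 0], [0, 0.03, -0.8, 0, 0], [0, 0.03, -0.8, 0, 0], [0, 0.03, -0.8, 0, 0], [0, 0.03, -0.8, 0, 0]]]'

```text
t: 34.27
ee_pos: [0.5324, 0.1357, 0.175]
tool_rot: [[-0.998, 0.064, -0.005], [0.064, 0.998, -0.001], [0.005, -0.001, -1.0]]
wrist_force: [0.1, 0.2, -6.6]
gripper_width: 0.065
grip_force: 108.0
```

>>> drive_tool --moves '[[[0, 0.03, -0.8, 0, 0], [0, 0.03, -0.8, 0, 0], [0, 0.03, -0.8, 0, 0], [0, 0.03, -0.8, 0, 0], [0, 0.03, -0.8, 0, 0]]]'

```text
t: 34.68
ee_pos: [0.52, 0.0168, 0.1751]
tool_rot: [[-0.998, 0.064, -0.005], [0.064, 0.998, 0.0], [0.005, 0.0, -1.0]]
wrist_force: [-0.6, -0.1, -6.9]
gripper_width: 0.065
grip_force: 108.0
```

>>> drive_tool --moves '[[[0, 0.03, -0.8, 0, 0], [0, 0.03, -0.8, 0, 0], [0, 0.03, -0.6, 0, 0], [0, 0, -0.3, 0, 0], [0, 0, 0, 0, 0]]]'

```text
t: 35.1
ee_pos: [0.5134, -0.0582, 0.1759]
tool_rot: [[-0.998, 0.067, -0.003], [0.067, 0.998, 0.0], [0.003, -0.0, -1.0]]
wrist_force: [0.3, 1.2, -7.0]
gripper_width: 0.063
grip_force: 108.0
```

>>> drive_tool --moves '[[[0, 0, 0, 0, 0], [0, 0, 0, 0, 0], [0, 0, 0, 0, 0], [0, 0, 0, 0, 0]]]'

```text
t: 35.43
ee_pos: [0.5152, -0.0556, 0.1775]
tool_rot: [[-0.998, 0.063, -0.0], [0.063, 0.998, 0.0], [0.0, 0.0, -1.0]]
wrist_force: [0.4, 0.0, -6.2]
gripper_width: 0.065
grip_force: 108.0
```

>>> drive_tool --moves '[[[0, 0, -0.35, 0, 0], [0, 0, 0, 0.4, 0], [0, 0, 0, 0.7, 0], [0, 0, 0, 0.6, 0], [0, 0, 0, 0.2, 0]]]'

```text
t: 35.85
ee_pos: [0.5126, -0.0671, 0.118]
tool_rot: [[-0.998, 0.065, -0.004], [0.065, 0.998, 0.001], [0.004, 0.0, -1.0]]
wrist_force: [-1.3, 0.6, -7.4]
gripper_width: 0.07
grip_force: 107.9
```

>>> drive_tool --moves '[[[0, 0, 0, 0, 0], [0, 0, 0, 0.07, 0], [0, 0, 0, 0.07, 0], [0, 0, 0, 0, 0], [0, 0, 0, 0, 0]]]'

```text
t: 36.27
ee_pos: [0.5152, -0.0674, 0.1172]
tool_rot: [[-0.998, 0.065, 0.002], [0.065, 0.998, -0.001], [-0.002, -0.0, -1.0]]
wrist_force: [1.4, 0.3, -6.1]
gripper_width: 0.063
grip_force: 108.0
```

>>> drive_tool --moves '[[[0, 0, 0, 0.05, 0], [0, 0, 0, 0.05, 0], [0, 0, 0, 0, 0], [0, 0, 0, 0, 0]]]'

```text
t: 36.6
ee_pos: [0.5158, -0.0674, 0.1145]
tool_rot: [[-0.998, 0.065, 0.003], [0.065, 0.998, -0.0], [-0.003, -0.0, -1.0]]
wrist_force: [-0.4, -0.4, 1.9]
gripper_width: 0.065
grip_force: 108.9
```

>>> drive_tool --moves '[[[0, 0, 0, 0.03, 0], [10, 0, 0, 0, 0], [14, 0, 0, 0, 0], [25, 0, 0, 0, 0], [50, 0, 0, 0, 0]]]'

```text
t: 37.02
ee_pos: [0.5145, -0.0671, 0.1124]
tool_rot: [[-0.998, 0.065, -0.0], [0.065, 0.998, 0.0], [0.0, 0.0, -1.0]]
wrist_force: [0.2, 0.8, -0.4]
gripper_width: 0.419
grip_force: 0.0
```

>>> drive_tool --moves '[[[60, 0, 0, 0, 0], [60, 0, 0, 0, 0], [60, 0, 0, -0.4, 0], [60, 0, 0, -1, 0], [60, 0, 0, -0.7, 0]]]'

```text
t: 37.43
ee_pos: [0.514, -0.067, 0.1763]
tool_rot: [[-0.998, 0.065, -0.001], [0.065, 0.998, 0.0], [0.001, 0.0, -1.0]]
wrist_force: [0.2, -0.5, 0.3]
gripper_width: 0.708
grip_force: 0.0
```

>>> drive_tool --moves '[[[60, 0, 0, 0, -0.98], [60, 0, 0, 0, -0.98], [60, 0, 0, 0, -1], [60, -0.09, 0.6, 0, 0], [60, -0.09, 0.8, 0, 0]]]'

```text
t: 37.85
ee_pos: [0.51, -0.026, 0.1754]
tool_rot: [[-0.971, -0.24, 0.0], [-0.24, 0.971, -0.001], [-0.0, -0.001, -1.0]]
wrist_force: [0.2, 0.5, -0.4]
gripper_width: 0.699
grip_force: 0.0
```

>>> drive_tool --moves '[[[60, -0.09, 0.8, 0, 0], [60, -0.09, 0.8, 0, 0], [60, -0.09, 0.8, 0, 0], [60, -0.09, 0.8, 0, 0], [60, -0.09, 0.8, 0, 0]]]'

```text
t: 38.27
ee_pos: [0.4932, 0.0957, 0.1754]
tool_rot: [[-0.97, -0.242, -0.0], [-0.242, 0.97, -0.0], [0.0, -0.0, -1.0]]
wrist_force: [1.2, -1.0, 0.3]
gripper_width: 0.701
grip_force: 0.0
```

>>> drive_tool --moves '[[[60, -0.09, 0.8, 0, 0], [60, -0.09, 0.8, 0, 0], [60, -0.09, 0.8, 0, 0], [60, -0.09, 0.8, 0, 0], [60, -0.09, 0.8, 0, 0]]]'

```text
t: 38.68
ee_pos: [0.4772, 0.2154, 0.1754]
tool_rot: [[-0.97, -0.243, -0.0], [-0.243, 0.97, -0.0], [0.0, -0.0, -1.0]]
wrist_force: [0.4, 0.4, -0.2]
gripper_width: 0.702
grip_force: 0.0
```

>>> drive_tool --moves '[[[60, -0.09, 0.8, 0, 0], [60, -0.09, 0.8, 0, 0], [60, -0.09, 0.8, 0, 0], [60, -0.09, 0.8, 0, 0], [60, -0.09, 0.8, 0, 0]]]'

```text
t: 39.1
ee_pos: [0.4611, 0.3351, 0.1753]
tool_rot: [[-0.97, -0.243, -0.0], [-0.243, 0.97, -0.0], [0.0, -0.0, -1.0]]
wrist_force: [0.1, 0.2, -0.9]
gripper_width: 0.697
grip_force: 0.0
```

>>> drive_tool --moves '[[[60, -0.09, 0.8, 0, 0], [60, -0.09, 0.8, 0, 0], [60, 0, 0.5, 0, 0], [60, 0, 0, 0, 0], [60, 0, 0, 0, 0]]]'

```text
t: 39.52
ee_pos: [0.4512, 0.3964, 0.1751]
tool_rot: [[-0.97, -0.244, -0.0], [-0.244, 0.97, -0.001], [0.001, -0.001, -1.0]]
wrist_force: [0.1, -0.1, 0.0]
gripper_width: 0.703
grip_force: 0.0
```

>>> drive_tool --moves '[[[60, 0, 0, 0, 0], [60, 0, 0, 0, 0]]]'

```text
t: 39.68
ee_pos: [0.4518, 0.3952, 0.1755]
tool_rot: [[-0.97, -0.241, -0.0], [-0.241, 0.97, -0.001], [0.0, -0.001, -1.0]]
wrist_force: [0.2, 0.2, 0.5]
gripper_width: 0.702
grip_force: 0.0
```

Run:
```python
from m import *
o=manip.get_obs();print(o['ee_pos'],np.round(o['tool_rot'],3).tolist())
c=cap('top','t10.png');s=cap('side','s10.png')
A=cv2.resize(c['pixels'][130:210,180:293,::-1],(400,283),interpolation=2)
B=cv2.resize(s['pixels'][130:240,160:290,::-1],(400,338),interpolation=2)
```

```text
[0.45176104 0.39522252 0.17546373] [[-0.97, -0.241, -0.0], [-0.241, 0.97, -0.001], [0.0, -0.001, -1.0]]
```

>>> drive_tool --moves '[[[60, -0.11, 0.39, 0, 0], [60, 0, 0, 0.9, 0], [60, 0, 0, 1, 0], [60, 0, 0, 1, 0], [60, 0, 0, 1, 0]]]'

```text
t: 40.2
ee_pos: [0.4524, 0.408, 0.0578]
tool_rot: [[-0.97, -0.241, 0.001], [-0.241, 0.97, 0.001], [-0.001, 0.0, -1.0]]
wrist_force: [0.9, 0.8, -0.1]
gripper_width: 0.699
grip_force: 0.0
```

>>> drive_tool --moves '[[[60, 0, 0, 0.5, 0], [60, 0, 0, 0.3, 0], [60, 0, 0, 0, 0], [60, 0, 0, 0, 0], [30, 0, 0, 0, 0]]]'

```text
t: 40.62
ee_pos: [0.4533, 0.4092, 0.0362]
tool_rot: [[-0.97, -0.242, 0.002], [-0.242, 0.97, 0.002], [-0.003, 0.001, -1.0]]
wrist_force: [-0.0, 0.3, 0.3]
gripper_width: 0.579
grip_force: 0.0
```

>>> drive_tool --moves '[[[0, 0, 0, 0, 0], [0, 0, 0, 0, 0], [0, 0, 0, 0, 0], [0, 0, 0, 0, 0], [0, 0, 0, 0, 0]]]'

```text
t: 41.03
ee_pos: [0.4528, 0.4083, 0.0357]
tool_rot: [[-0.97, -0.242, 0.002], [-0.242, 0.97, -0.0], [-0.002, -0.001, -1.0]]
wrist_force: [0.7, -3.3, 5.8]
gripper_width: 0.064
grip_force: 108.2
```

>>> drive_tool --moves '[[[0, 0, 0, 0, 0], [0, 0, 0, 0, 0]]]'

```text
t: 41.2
ee_pos: [0.4528, 0.4083, 0.0357]
tool_rot: [[-0.97, -0.242, 0.002], [-0.242, 0.97, -0.0], [-0.002, -0.001, -1.0]]
wrist_force: [-0.7, -3.1, 6.0]
gripper_width: 0.065
grip_force: 108.2
```

>>> drive_tool --moves '[[[0, 0, 0, -0.2, 0], [0, 0, 0, -0.5, 0], [0, 0, 0, -0.8, 0], [0, 0, 0, -0.8, 0], [0, 0, 0, -0.8, 0]]]'

```text
t: 41.62
ee_pos: [0.4499, 0.4075, 0.1263]
tool_rot: [[-0.97, -0.243, -0.005], [-0.243, 0.97, -0.003], [0.005, -0.002, -1.0]]
wrist_force: [-0.1, 0.5, -7.8]
gripper_width: 0.062
grip_force: 107.8
```

>>> drive_tool --moves '[[[0, 0, 0, -0.8, 0.5], [0, 0, 0, -0.6, 0.8], [0, 0, 0, -0.3, 0.8], [0, 0, 0, 0, 0.86], [0, -0.1, -0.3, 0, 0]]]'

```text
t: 42.03
ee_pos: [0.4531, 0.4005, 0.1778]
tool_rot: [[-0.998, 0.064, -0.002], [0.064, 0.998, 0.001], [0.002, 0.001, -1.0]]
wrist_force: [-0.3, 0.5, -9.4]
gripper_width: 0.06
grip_force: 107.9
```

>>> drive_tool --moves '[[[0, -0.2, -0.6, 0, 0], [0, -0.3, -0.8, 0, 0], [0, -0.3, -0.8, 0, 0], [0, -0.3, -0.8, 0, 0], [0, -0.3, -0.8, 0, 0]]]'

```text
t: 42.45
ee_pos: [0.4873, 0.2805, 0.1765]
tool_rot: [[-0.998, 0.062, -0.004], [0.062, 0.998, -0.002], [0.004, -0.002, -1.0]]
wrist_force: [-0.3, -1.3, -8.1]
gripper_width: 0.065
grip_force: 108.0
```

>>> drive_tool --moves '[[[0, -0.3, -0.8, 0, 0], [0, -0.3, -0.8, 0, 0], [0, -0.3, -0.8, 0, 0], [0, -0.3, -0.8, 0, 0], [0, -0.2, -0.5, 0, 0]]]'

```text
t: 42.87
ee_pos: [0.5222, 0.1658, 0.1767]
tool_rot: [[-0.998, 0.065, -0.004], [0.065, 0.998, -0.003], [0.004, -0.003, -1.0]]
wrist_force: [-0.1, -0.5, -8.4]
gripper_width: 0.062
grip_force: 108.0
```

>>> drive_tool --moves '[[[0, 0, -0.3, 0, 0], [0, 0, 0, 0, 0], [0, 0, 0, 0, 0], [0, 0, 0, 0, 0], [0, 0, 0, 0, 0]]]'

```text
t: 43.28
ee_pos: [0.5223, 0.1615, 0.1783]
tool_rot: [[-0.998, 0.063, -0.001], [0.063, 0.998, 0.0], [0.001, 0.0, -1.0]]
wrist_force: [-1.0, -0.0, -7.8]
gripper_width: 0.057
grip_force: 108.1
```

>>> drive_tool --moves '[[[0, -0.25, -0.24, 0, 0], [0, 0, 0, 0.4, 0], [0, 0, 0, 0.7, 0], [0, 0, 0, 0.6, 0], [0, 0, 0, 0.2, 0]]]'

```text
t: 43.7
ee_pos: [0.5284, 0.1524, 0.1187]
tool_rot: [[-0.998, 0.064, -0.004], [0.064, 0.998, -0.001], [0.004, -0.001, -1.0]]
wrist_force: [-1.0, -0.1, -8.6]
gripper_width: 0.065
grip_force: 107.9
```

>>> drive_tool --moves '[[[0, 0, 0, 0, 0], [0, 0, 0, 0.07, 0], [0, 0, 0, 0.07, 0], [0, 0, 0, 0, 0], [0, 0, 0, 0, 0]]]'

```text
t: 44.12
ee_pos: [0.5307, 0.1529, 0.1182]
tool_rot: [[-0.998, 0.065, 0.002], [0.065, 0.998, 0.0], [-0.002, 0.0, -1.0]]
wrist_force: [-0.0, 0.8, -7.4]
gripper_width: 0.06
grip_force: 108.0
```

>>> drive_tool --moves '[[[0, 0, 0, 0.04, 0], [0, 0, 0, 0.04, 0], [0, 0, 0, 0, 0], [0, 0, 0, 0, 0]]]'

```text
t: 44.45
ee_pos: [0.5307, 0.1526, 0.1159]
tool_rot: [[-0.998, 0.065, 0.002], [0.065, 0.998, -0.0], [-0.002, -0.0, -1.0]]
wrist_force: [-0.5, -1.4, -2.2]
gripper_width: 0.064
grip_force: 109.3
```

Touching now. I set it down fully, let go, retreat upward and then move aside for a clear look.

>>> drive_tool --moves '[[[0, 0, 0, 0.05, 0], [0, 0, 0, 0, 0], [10, 0, 0, 0, 0], [14, 0, 0, 0, 0], [25, 0, 0, 0, 0]]]'

```text
t: 44.87
ee_pos: [0.531, 0.1532, 0.1141]
tool_rot: [[-0.998, 0.065, 0.002], [0.065, 0.998, 0.001], [-0.002, 0.001, -1.0]]
wrist_force: [-0.4, -0.9, 0.2]
gripper_width: 0.286
grip_force: 0.0
```

>>> drive_tool --moves '[[[60, 0, 0, 0, 0], [60, 0, 0, 0, 0], [60, 0, 0, 0, 0], [60, 0, 0, -0.4, 0], [60, 0, 0, -1, 0]]]'

```text
t: 45.28
ee_pos: [0.5266, 0.1522, 0.1517]
tool_rot: [[-0.998, 0.065, -0.008], [0.065, 0.998, -0.001], [0.008, -0.002, -1.0]]
wrist_force: [0.1, -0.3, -0.0]
gripper_width: 0.7
grip_force: 0.0
```

>>> drive_tool --moves '[[[60, 0, 0, -1, 0], [60, 0, 0, -0.6, 0], [60, 0.3, 0.8, 0, 0], [60, 0.3, 0.8, 0, 0], [60, 0.3, 0.8, 0, 0]]]'

```text
t: 45.7
ee_pos: [0.5081, 0.2271, 0.204]
tool_rot: [[-0.998, 0.066, 0.001], [0.066, 0.998, 0.001], [-0.001, 0.001, -1.0]]
wrist_force: [0.5, 0.2, -0.9]
gripper_width: 0.698
grip_force: 0.0
```

>>> drive_tool --moves '[[[60, 0.3, 0.8, 0, 0], [60, 0.3, 0.8, 0, 0], [60, 0.3, 0.8, 0, 0], [60, 0.3, 0.8, 0, 0], [60, 0.3, 0.8, 0, 0]]]'

```text
t: 46.12
ee_pos: [0.4701, 0.3503, 0.2033]
tool_rot: [[-0.998, 0.065, 0.0], [0.065, 0.998, 0.0], [-0.0, 0.0, -1.0]]
wrist_force: [0.8, -0.7, 0.8]
gripper_width: 0.703
grip_force: 0.0
```

>>> drive_tool --moves '[[[60, 0.3, 0.8, 0, 0], [60, 0.3, 0.8, 0, 0], [60, 0, 0.3, 0, 0], [60, 0, 0, 0, 0], [60, 0, 0, 0, 0]]]'

```text
t: 46.53
ee_pos: [0.4565, 0.4068, 0.203]
tool_rot: [[-0.998, 0.064, 0.0], [0.064, 0.998, -0.001], [-0.0, -0.001, -1.0]]
wrist_force: [-0.5, 1.0, 0.1]
gripper_width: 0.704
grip_force: 0.0
```

Run:
```python
from h import *
c=cap('top','t11.png');s=cap('side','s11.png')
A=cv2.resize(c['pixels'][130:210,180:300,::-1],(480,320),interpolation=2) #4x
B=cv2.resize(s['pixels'][130:240,160:290,::-1],(320,271),interpolation=2)
out=np.zeros((320,800,3),np.uint8);out[:,:480]=A;out[:271,480:]=B
cv2.imwrite('pics/p11.png',out)
```

```text
(no output)
```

View pics/p11.png

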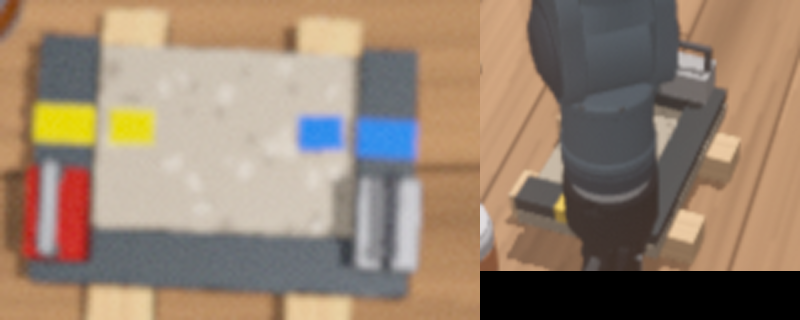

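The top view shows all strips in place, with weights upright over both joints: red at (57,215), bare at (387,224). A quick numeric check.

Run:
```python
from h import *
c=cap('top');th=np.radians(-3.75);R=np.array([[np.cos(th),-np.sin(th)],[np.sin(th),np.cos(th)]])
f=lambda x,y,z:(R.T@(ray(c,180+(x+.5)/4-.5,130+(y+.5)/4-.5,z)[:2]*1000-[564.9,40.9])).round(1)
for n,p in dict(ytape=(65,124,.08),btape=(386,138,.08),yback=(70,37,.08),bback=(387,52,.08),red=(57,214,.12),redbar=(48,208,.15),bare=(387,223,.12),barebar=(377,220,.15),f_l=(31,280,.08),f_r=(405,296,.08)).items():print(n,f(*p))
```

```text
ytape [ 23.  109.9]
btape [  23.5 -110.6]
yback [ 83.5 109.9]
bback [  83.4 -108.8]
red [-42.8 105.6]
redbar [-41.9 106.9]
bare [ -38.8 -111.5]
barebar [ -39.9 -103.3]
f_l [-85.  126.9]
f_r [ -84.4 -128. ]
```

All parts measure within tolerance, so I hand the job in.

```bash
python3 -c "
from cell import finish_job
print(finish_job())"
```

```text
the job is handed in; nothing more can be done
None
```

The thickened edge is dry-laid and handed in at about 47 s of the 125 s: all three strips and both weights measured within tolerance, and the tape roll and filler tin were never approached; no verdict was returned.

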